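# Refit and calibrate the coffee grinder

### The job

The coffee grinder has been cleaned and must be made ready again: its steel burr with the red gasket hangs at the back of the full hook, so hang the strainers in front of it on the spare hook and drop the burr fully home in the grinder's throat. With the burr in, turn the adjusting ring clockwise until the burrs touch, then back it off four clicks. Leave the mug from the front of the worktop standing upright on the grinder's foot with its mouth under the chute, and leave the measuring jug and the other mug alone.

Things in the scene. Friction and masses are not known exactly. Their poses are not given: they have to be found in the camera images.
- full_hook: the full hook: 8 mm steel rod on a fixed wooden base 215 x 88 x 16 mm. Origin at worktop level, +x away from the robot. The rod rises at own x = +98 mm, then runs level towards -x at y = 0, centre line 200 mm up, to x = -86; its end turns up to 214 mm at x = -98. Strainers hang about 36 mm apart in front, the burr rearmost at x = +58
- spare_hook: the spare hook, empty at the start: 8 mm steel rod on a fixed wooden base 215 x 88 x 16 mm. Origin at worktop level, +x away from the robot. The rod rises at own x = +98 mm, then runs level towards -x at y = 0, centre line 200 mm up, to x = -86; its end turns up to 214 mm at x = -98. Either hook may be the left one
- burr: the grinder's burr: steel ring 39.4 mm across, 22 mm tall, red gasket, 140 g; origin at the centre of its underside, z up; a stiff wire bail (stirrup) stands over it in its own y-z plane: wire 5 mm, 36 mm wide outside, 26 mm inside, straight legs, flat top bar, bar top 67 mm above the origin. Any yaw fits the throat
- strainer_a: steel strainer basket, 34 mm across its rim, 41 mm deep, 60 g (one to three are present, else None); origin at the centre of its underside, z up; a stiff wire bail (stirrup) stands over it in its own y-z plane: wire 5 mm, 36 mm wide outside, 26 mm inside, straight legs, flat top bar, bar top 85 mm above the origin
- strainer_b: steel strainer basket, 34 mm across its rim, 41 mm deep, 60 g (one to three are present, else None); origin at the centre of its underside, z up; a stiff wire bail (stirrup) stands over it in its own y-z plane: wire 5 mm, 36 mm wide outside, 26 mm inside, straight legs, flat top bar, bar top 85 mm above the origin
- strainer_c: steel strainer basket, 34 mm across its rim, 41 mm deep, 60 g (one to three are present, else None); origin at the centre of its underside, z up; a stiff wire bail (stirrup) stands over it in its own y-z plane: wire 5 mm, 36 mm wide outside, 26 mm inside, straight legs, flat top bar, bar top 85 mm above the origin
- ring_axis (a point): centre of the adjusting ring's upper face on top of the grinder, 232 mm above the worktop; z up, x from chute to back. Ring 62 mm across, 22 mm tall, middle open (49 mm); under it a neck 60 mm across, 18 mm tall, then the head widens to 104 mm. With the burr home its bail rises 30 mm above this face
- ring (a joint): adjusting ring, rad: 0 = burrs touch (hard stop), grows as it opens counter-clockwise seen from above, up to 2.83. 20 clicks a turn, one click = 18 degrees = 0.314 rad, click 0 at the touch; a sprung detent (about 0.1 N m) draws the released ring to the nearest click. White marks on it are one click apart
- burr_seat (a point): centre of the seat in the grinder's throat where the burr's underside comes to rest, 37 mm below the ring's upper face; the bore above it is 45 mm across
- chute (a point): centre of the chute's lower end, 120 mm above the worktop, on the front of the grinder 110 mm before the ring's axis; the chute is 36 mm across; same axes as ring_axis. The grinder's head (104 mm across) comes to 58 mm behind the chute's centre
- cup_spot (a point): point on the grinder's foot plate straight under the chute, 7 mm above the worktop; the plate is 122 mm wide and reaches 55 mm farther forward than this point
- mug: white mug to be put under the chute, 89 mm across, 88 mm tall, 235 g; origin on its underside, 14.5 mm from the cup's axis on the handle's side; the handle points to own -y: its upright part is 13 mm wide (along x), 43 to 59 mm from the origin, 30 to 82 mm above the underside
- mug_mouth (a point): centre of the mug's rim, 88 mm above its underside
- other_mug: a second white mug, 88 mm tall, at the back of the worktop; a bystander to be left alone
- jug: clear measuring jug, 135 mm tall, to the right of the grinder; a bystander to be left alone

How it is judged:
On the way, in this order (a step that is already met when the one before it is completed fails the run):
1. the burr is fully home in the grinder's throat (horizontal distance between burr and burr_seat below 0.005 m and z of burr in the frame of burr_seat between -0.004 and 0.004 m and angle between burr's own z axis and vertical below 0.12 rad), for 0.2 s.
2. with the burr in, the ring is turned until the burrs touch (all of step 1 and value of joint ring below 0.08 rad), for 0.2 s.
At the end, for the whole second after the job is handed in: Burr seated (within 5 mm of the seat's centre, 4 mm of its height, upright); ring at the fourth click from touch (1.26 +- 0.13 rad); every strainer hangs by its bail on the spare hook's rod; mug upright on the foot, its mouth's centre within 22 mm of the chute's axis; all at rest (all of step 1 and value of joint ring between 1.12664 and 1.38664 rad and x of strainer_a_loop in the frame of spare_hook between -0.092 and 0.095 m and y of strainer_a_loop in the frame of spare_hook between -0.014 and 0.014 m and z of strainer_a_loop in the frame of spare_hook between 0.196 and 0.214 m and linear speed of each of strainer_a, strainer_b, strainer_c below 0.05 m/s and x of strainer_b_loop in the frame of spare_hook between -0.092 and 0.095 m and y of strainer_b_loop in the frame of spare_hook between -0.014 and 0.014 m and z of strainer_b_loop in the frame of spare_hook between 0.196 and 0.214 m and x of strainer_c_loop in the frame of spare_hook between -0.092 and 0.095 m and y of strainer_c_loop in the frame of spare_hook between -0.014 and 0.014 m and z of strainer_c_loop in the frame of spare_hook between 0.196 and 0.214 m and horizontal distance between mug_mouth and chute below 0.022 m and angle between mug's own z axis and vertical below 0.06 rad and z of mug in the frame of cup_spot between -0.003 and 0.004 m and linear speed of mug below 0.02 m/s).
It fails at once if a bystander (other_mug) is shoved more than 3 cm or tipped (distance of other_mug from where it was at the start of the episode above 0.03 m or angle between other_mug's own z axis and vertical above 0.3 rad).
It fails at once if a bystander (jug) is shoved more than 3 cm or tipped (distance of jug from where it was at the start of the episode above 0.03 m or angle between jug's own z axis and vertical above 0.3 rad).
Of strainer_a, strainer_b, strainer_c only 1 to 3 are there at a start; the rules pass over those that are not, and their reading is None.
At some moment in a run one of mug may be knocked a few centimetres aside while the robot is not near it.
It also fails if it takes over 210 s, if anything falls off the work surface, if the arm or the gripper's body presses on something with over 40 N, if the wrist force passes 120 N, or if a joint passes its speed limit or range.

### The arm

A 6-joint arm with a two-finger parallel gripper is mounted at the origin on a cart in front of the work surface, level with it; the furniture and walls round the work are solid. World frame = base frame: x ahead of the robot, y to its left, z up, the work surface at z = 0. Lengths are in m, angles in rad, forces in N, time in s.
With the tool pointing down it reaches from about 0.35 to 0.8 m from the base axis. Payload 7.3 kg.
Tool frame: the origin (TCP) lies on the front face of the gripper's body, between the roots of the fingers; the fingertips stand 73 mm ahead of it and the grasp point (between the pads) lies 54 mm ahead of it; z points along the fingers, y is the line along which they close (so a half turn about z gives the same grasp; the last joint's range is limited). The gripper opens to 85 mm and grips with 20 to 120 N. Pads are 22 mm wide; open, the fingers measure 114 mm over their backs; the gripper's body (76 mm by 85 mm) begins 54 mm behind the grasp point. The pads swing forward as they close: fully open they stand 13 mm farther back than shut.
Start: joints at [1.118, 0.342, 1.524, -0, 1.275, -0.146], TCP at [0.159, 0.501, 0.304] pointing down, gripper open.
Joint ranges: [-2.53, 2.53], [-0.77, 2.02], [0.04, 2.7], [-1, 4.14], [0.28, 2.66], [-3.11, 3.11]. Speed limits (rad/s): [2.57, 2.57, 3.14, 3.14, 3.14, 3.14].

### API

Orientations are given as a 3x3 rotation matrix whose columns are the frame's x, y, z axes.
In Python, from cell import arm gives the robot as it stands. The module is installed in compiled form; this text tells all that it offers.
- The arm moves only by the tool carry_out, never from a script. Its argument "moves" is a list of rows, each an object with "rotation": the turn, a rotation vector about the tool's x, y, z in degrees, a list of three; "translation": the shift along the tool's x, y, z in cm, a list of three; "hand": the closure, from -1 (fully open) to 1 (shut), so that 0 is half open. In form: [{"rotation": [wx, wy, wz], "translation": [tx, ty, tz], "hand": hand}, ...]. A call has exactly 10 rows; each row is the pose to reach, as a shift and turn from the pose commanded when the call began, along the tool's axes at that moment; what a row does not reach only later rows make up. A row lasts 1/12 s, in which the tool goes at most 41.7 mm and 7.16 degrees, less where a joint would pass 70% of its speed; a pose out of reach is approached as far as the arm can. A call with a gripper value outside its range is refused whole. The fingers move at their own pace and stop on an object; "newtons" is the grip in N (left out, the last holds). Time passes only in rows, so rows that repeat a pose let the fingers close, or fill a call up. It gives the time, the measured TCP pose, the force, the opening and the grip force at its end, in the units of the state.
- arm.get_state(): the state, without advancing time (a new reading comes with each control period).
- arm.snapshot(name): name is "side" or "top" or "wrist"; returns a dict with "img" (480x640x3 uint8, red, green, blue), "z_map" (480x640 float32, m along the optical axis (not along the pixel's ray), 0 where there is no reading), "camera_matrix" (3x3 intrinsics, pixels), "extrinsics" (4x4, takes a point from camera to world coordinates). Camera axes: x right, y down, z forward; pixel columns grow to the right and rows downward; lengths in m; the calibration is good to about 2 mm. A picture is of the moment at which its call begins.
- arm.finish_job(): hands the job in; it is judged then, once.
The state is a dict: "time": time; "qpos": joint angles; "joint_vel": joint speeds; "joint_efforts": joint torques, N m; "ee_pos": TCP position; "orientation": TCP orientation; "wrist_force": force on the tool from outside, world axes, zero at the start; "wrist_torque": the same for the moment, N m; "width": finger opening in m; "grasp_force": force on a finger pad.
Only numpy, scipy, OpenCV 4.12 (cv2) and the standard library are available. Lean on these libraries where they do the work, as an engineer would, in place of code of your own. Each camera call takes 0.05 s, during which the arm holds its last target. There are 200 camera calls.

## Working session

There is one attempt and no reset: what is moved stays moved. The work goes in short steps, Python scripts to look and compute and a tool call to move; the robot and the scene stay as the last step left them, time stands still between calls to the robot, and variables do not carry over. Pictures are saved under pics/ and viewed, at most 16 in all, crops included, and the job is handed in when it is done.

Besides the shell and the picture viewer there is one more tool, called as a command line: name --argument value ..., lists and objects as JSON in quotes. carry_out: Moves the arm, as the interface text tells. Its arguments: {"type":"object","properties":{"moves":{"type":"array"},"newtons":{"type":"number"}},"required":["moves"]}

```bash
mkdir -p pics
cat > h.py <<'E'
import numpy as np, cv2
from cell import arm
np.set_printoptions(precision=4,suppress=True)
def snap(n,f=None):
    s=arm.snapshot(n)
    if f: cv2.imwrite('pics/'+f,cv2.cvtColor(s['img'],cv2.COLOR_RGB2BGR))
    return s
def cloud(s):
    z=s['z_map'];K=s['camera_matrix'];v,u=np.mgrid[:480,:640]
    p=np.stack([(u-K[0,2])*z/K[0,0],(v-K[1,2])*z/K[1,1],z],-1)
    E=s['extrinsics'];w=p@E[:3,:3].T+E[:3,3];w[z==0]=np.nan
    return w
def onplane(s,u,v,h):
    K=s['camera_matrix'];E=s['extrinsics']
    d=E[:3,:3]@np.array([(u-K[0,2])/K[0,0],(v-K[1,2])/K[1,1],1]);o=E[:3,3]
    return o+d*(h-o[2])/d[2]
E
python3 - <<'E'
from h import *
for n in ['top','side']:
    s=snap(n,n+'0.png');np.savez(n+'0.npz',**s);print(n,s['camera_matrix'][0,0],s['extrinsics'])
st=arm.get_state();print(st)
E
```

```text
top 549.6296413775912 [[ 0.0939 -0.9719  0.2159  0.2391]
 [-0.9956 -0.0923  0.0174 -0.13  ]
 [ 0.003  -0.2166 -0.9763  1.5268]
 [ 0.      0.      0.      1.    ]]
side 506.75562583705806 [[-0.9744 -0.1089  0.1968  0.3471]
 [-0.2249  0.4644 -0.8566  0.8718]
 [ 0.0019 -0.8789 -0.477   0.6627]
 [ 0.      0.      0.      1.    ]]
{'time': 0.1, 'qpos': array([ 1.118 ,  0.3426,  1.5249,  0.    ,  1.2754, -0.146 ]), 'joint_vel': array([-0.0004, -0.0009, -0.0027, -0.0007,  0.0011, -0.001 ]), 'joint_efforts': array([  0.0027, -43.445 , -24.6486,   0.    ,   0.0048,   0.    ]), 'ee_pos': array([0.1584, 0.5003, 0.3033]), 'orientation': array([[-0.9533,  0.302 , -0.0006],
       [ 0.302 ,  0.9533, -0.0012],
       [ 0.0002, -0.0013, -1.    ]]), 'wrist_force': array([ 0.4262, -0.7649, -0.4669]), 'wrist_torque': array([0.0364, 0.0658, 0.0285]), 'grasp_force': 0.0, 'width': 0.08553545862882134}
```

View pics/top0.png

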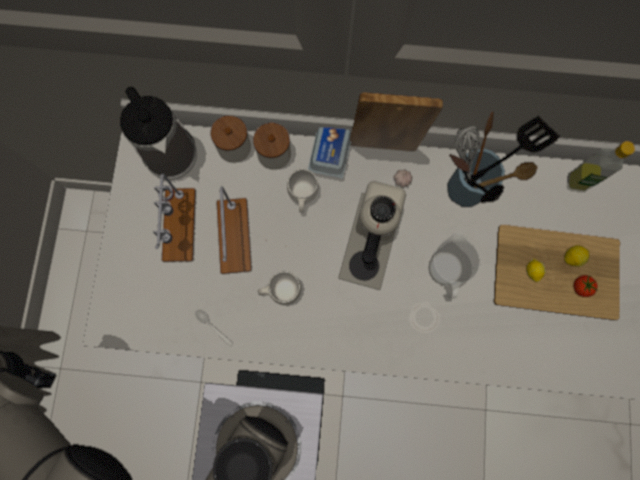

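View pics/side0.png

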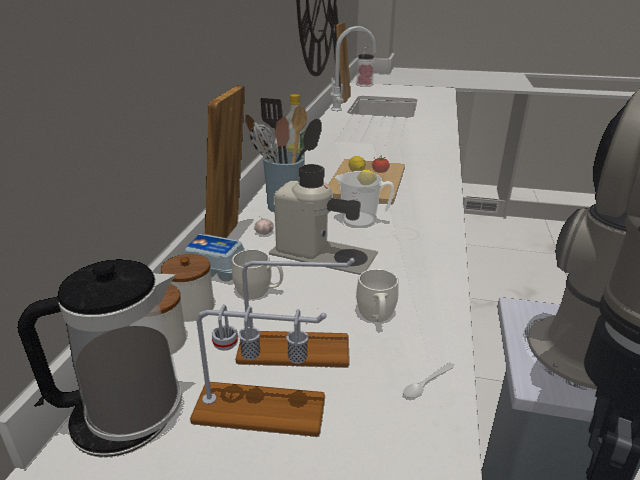

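Full hook is the left one (top ≈(178,225)), carrying two strainers and the burr at the back; the spare hook is at (235,235), grinder ring at (382,209), front mug at (285,290) with its handle to the left, and jug at (447,268).

Run:
```python
from h import *
for n in ['top','side']:
    s=dict(np.load(n+'0.npz'));w=cloud(s);im=s['img'].astype(int);z=w[...,2]
    hsv=cv2.cvtColor(s['img'],cv2.COLOR_RGB2HSV)
    br=((im[...,0]>90)&(im[...,0]>1.8*im[...,2])&(np.abs(z-.016)<.012)).astype(np.uint8)
    cs,_=cv2.findContours(cv2.morphologyEx(br,cv2.MORPH_CLOSE,np.ones((5,5))),cv2.RETR_EXTERNAL,cv2.CHAIN_APPROX_NONE)
    for c in cs:
        if cv2.contourArea(c)>400:
            p=np.array([onplane(s,u,v,.016)[:2] for u,v in c[:,0]],np.float32)
            print(n,'base',cv2.minAreaRect(p))
    m=(z>.185)&(z<.222)&(w[...,0]>.35)&(w[...,0]<.9)&(w[...,1]>.08)&(w[...,1]<.5)
    m=m.astype(np.uint8);k,l,stt,_=cv2.connectedComponentsWithStats(m,connectivity=8)
    for i in range(1,k):
        if stt[i,4]>25:
            q=w[l==i];print(n,'rod',stt[i],q.min(0),q.max(0),np.median(q,0))
    # ring
    dk=(im.max(-1)<60)&(np.abs(z-.232)<.012)&(w[...,0]>.4)&(w[...,0]<.95)
    q=w[dk];q=q[np.abs(q[:,1]+.2)<.25]
    if len(q): print(n,'ring',len(q),np.median(q,0),q.min(0),q.max(0),cv2.minEnclosingCircle(q[:,:2].astype(np.float32)))
    # things at 88 mm
    m=((z>.08)&(z<.094)&(hsv[...,1]<60)&(w[...,0]>.35)&(w[...,0]<.95)&(w[...,1]>-.4)&(w[...,1]<.3)).astype(np.uint8)
    k,l,stt,_=cv2.connectedComponentsWithStats(m,connectivity=8)
    for i in range(1,k):
        if stt[i,4]>20: q=w[l==i];print(n,'rim',stt[i],cv2.minEnclosingCircle(q[:,:2].astype(np.float32)),q.min(0),q.max(0))
    m=(z>.1)&(w[...,0]>.35)&(w[...,0]<1.)&(w[...,1]>-.35)&(w[...,1]<.15)
    q=w[m];print(n,'tall',q.min(0),q.max(0))
```

```text
top base ((0.5374318361282349, -0.778832197189331), (0.3384493887424469, 0.22372859716415405), 88.05799865722656)
top base ((0.5548275113105774, 0.12963815033435822), (0.2081567347049713, 0.08277545869350433), 10.860150337219238)
top base ((0.5709874629974365, 0.28954699635505676), (0.20715636014938354, 0.08108525723218918), 6.181715965270996)
top rod [  99   76  161   22 1006] [0.8932 0.0801 0.1851] [0.9    0.4998 0.2219] [0.8972 0.2912 0.2035]
top rod [132 117  49  41 324] [0.7038 0.2727 0.185 ] [0.8143 0.3873 0.222 ] [0.7262 0.2943 0.1992]
top rod [153 174  17  75 338] [0.4633 0.2624 0.1851] [0.6589 0.3126 0.2168] [0.5692 0.2874 0.2022]
top rod [220 187   7  75 246] [0.4471 0.1056 0.1894] [0.6379 0.1482 0.215 ] [0.54   0.1269 0.2022]
top ring 391 [ 0.8262 -0.251   0.2307] [ 0.5805 -0.4484  0.2202] [0.9009 0.0448 0.2439] ((0.8125616312026978, -0.2018403857946396), 0.260655015707016)
top rim [185 111  40   6  77] ((0.8794527053833008, 0.24324193596839905), 0.056731101125478745) [0.875  0.1866 0.08  ] [0.884  0.2999 0.094 ]
top rim [238 116 115  13 250] ((0.8791916370391846, -0.01342
[... 2553 characters left out ...]
2039413452) [0.8775 0.0246 0.0811] [0.8816 0.0568 0.0938]
side rim [247 265  20   7  62] ((0.6798210144042969, -0.023377537727355957), 0.021600767970085144) [ 0.6622 -0.0369  0.08  ] [ 0.6978 -0.0093  0.0891]
side rim [358 269  41  31 350] ((0.41316303610801697, -0.021196158602833748), 0.05398384481668472) [ 0.3736 -0.0749  0.08  ] [0.4568 0.0308 0.0902]
side rim [174 272  37  20 196] ((0.7910369038581848, 0.06130628287792206), 0.04163121432065964) [0.7624 0.0278 0.08  ] [0.8157 0.0948 0.094 ]
side rim [163 302  19  21 123] ((0.7827374935150146, 0.16901439428329468), 0.029572952538728714) [0.7721 0.1397 0.0802] [0.7873 0.1983 0.094 ]
side tall [ 0.4481 -0.35    0.1   ] [0.9025 0.15   0.6183]
```

Run:
```python
from h import *
a=cv2.imread('pics/top0.png')[150:310,130:500];cv2.imwrite('pics/c1.png',cv2.resize(a,(800,346),interpolation=cv2.INTER_CUBIC))
```

```text
(no output)
```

View pics/c1.png

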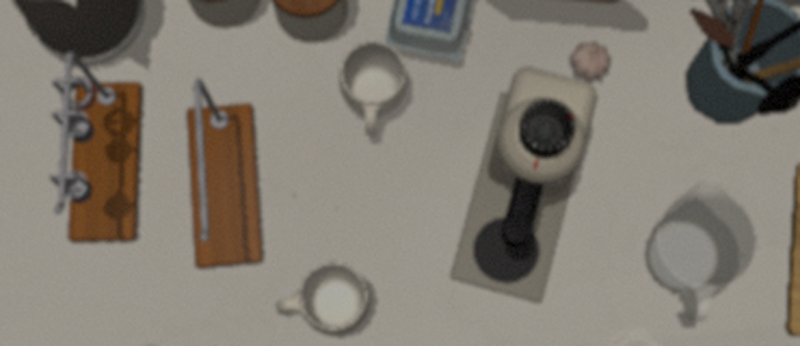

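The crop shows the left hook's bails at crop rows 91, 127 and 187, the grinder ring at (547,127), the foot disc at (505,250) and the mug handle at (290,303) pointing left.

Run:
```python
from h import *
for n in ['top','side']:
    s=dict(np.load(n+'0.npz'));w=cloud(s);im=s['img'].astype(int)
    for nm,c0 in [('full',(.572,.291)),('spare',(.553,.130))]:
        q=w.reshape(-1,3);q=q[np.isfinite(q[:,0])]
        q=q[(q[:,2]>.19)&(q[:,2]<.225)&(np.abs(q[:,0]-c0[0])<.115)&(np.abs(q[:,1]-c0[1])<.05)].astype(np.float32)
        L=None;r=q
        for _ in range(6):
            vx,vy,x0,y0=cv2.fitLine(r[:,:2].copy(),cv2.DIST_HUBER,0,.001,.001).ravel()
            d=(q[:,:2]-[x0,y0])@[-vy,vx];r=q[np.abs(d)<.006]
        if vx<0: vx,vy=-vx,-vy
        t=(q[:,:2]-[x0,y0])@[vx,vy]
        on=np.abs(d)<.006
        print(n,nm,'ang',np.degrees(np.arctan2(vy,vx)),'tip',np.array([x0,y0])+t[on].min()*np.array([vx,vy]),'tmax',t[on].max()-t[on].min(),'z',np.median(q[on,2]))
        if nm=='full':
            tt=t-t[on].min();off=(np.abs(d)>.008)&(np.abs(d)<.02)
            print(' bails t hist',np.histogram(tt[off],np.arange(0,.22,.005))[0], 'pos d',np.sum(d[off]>0))
    z=w[...,2]
    m=(z>.226)&(z<.238)&(w[...,0]>.5)&(w[...,0]<.75)&(w[...,1]>-.35)&(w[...,1]<-.15)
    q=w[m].astype(np.float32);print(n,'ring top',len(q),cv2.minEnclosingCircle(q[:,:2].copy()),q[:,:2].mean(0),q[:,2].mean())
    m=(z>.004)&(z<.012)&(w[...,0]>.3)&(w[...,0]<.75)&(w[...,1]>-.4)&(w[...,1]<-.08)
    q=w[m].astype(np.float32);print(n,'foot',cv2.minAreaRect(q[:,:2].copy()))
    m=(z>.02)&(z<.094)&(w[...,0]>.33)&(w[...,0]<.48)&(w[...,1]>-.09)&(w[...,1]<.06)
    q=w[m];print(n,'mug',q.min(0),q.max(0));h=q[q[:,1]>.016];print('handle',h.mean(0),len(h))
```

```text
top full ang 6.115329 tip [0.4635 0.2774] tmax 0.19653752 z 0.20207852
 bails t hist [ 0  0  0  0  0  0  0  1 21  0  0  0  0  0  0  0  0  0  0  0  0  0  0 19
  0  0  0  0  0  0  2 17  0  0  0  0  0  0  0  0  0  0  0] pos d 23
top spare ang 10.912054 tip [0.4469 0.109 ] tmax 0.19410144 z 0.20224015
top ring top 195 ((0.612018883228302, -0.26282799243927), 0.03194715455174446) [ 0.6111 -0.2629] 0.23056439
top foot ((0.5248332619667053, -0.23985376954078674), (0.44933339953422546, 0.3194497227668762), 0.056368790566921234)
top mug [ 0.3697 -0.0751  0.0201] [0.4548 0.0366 0.0939]
handle [0.3975 0.0261 0.063 ] 59
side full ang 5.6750937 tip [0.4636 0.2814] tmax 0.19612086 z 0.20273939
 bails t hist [ 0  0  0  0  0  0  0  0 41 10  0  0  0  0  0  0  0  0  0  0  0  0  0 53
  6  0  0  0  0  0  0 58  4  0  0  0  0  0  0  0  0  0  0] pos d 121
side spare ang 10.549355 tip [0.4482 0.1125] tmax 0.19648075 z 0.20232488
side ring top 172 ((0.6125397086143494, -0.262233167886734), 0.033791229128837585) [ 0.6121 -0.2588] 0.23029853
side foot ((0.5122750997543335, -0.24849972128868103), (0.44578754901885986, 0.29177796840667725), 7.295143127441406)
side mug [ 0.3712 -0.0772  0.02  ] [0.4592 0.0422 0.0902]
handle [0.3994 0.0328 0.0611] 185
```

```bash
cat >> h.py <<'E'
def plan(pos,ang=None):
    """shift (cm) and turn (deg) in tool axes to TCP pos, tool x along world yaw ang (deg), z down"""
    from scipy.spatial.transform import Rotation as R
    st=arm.get_state();M=st['orientation'];p=st['ee_pos']
    t=M.T@(np.array(pos)-p)*100
    r=np.zeros(3)
    if ang is not None:
        a=np.radians(ang);c,s=np.cos(a),np.sin(a)
        T=np.array([[c,s,0],[s,-c,0],[0,0,-1.]])
        r=R.from_matrix(M.T@T).as_rotvec(degrees=True)
    print('shift',t.round(2),'turn',r.round(2),'at',p,'yaw',np.degrees(np.arctan2(M[1,0],M[0,0])).round(1),'q',st['qpos'].round(2))
E
python3 -c "
from h import *
plan([.506,.283,.315],185.9)"
```

```text
shift [-39.7  -10.21  -1.16] turn [ -0.07  -0.03 -23.48] at [0.1584 0.5003 0.3033] yaw 162.4 q [ 1.12  0.34  1.52  0.    1.28 -0.15]
```

carry_out --moves '[{"rotation": [0, 0, -3], "translation": [-4, -1, -0.5], "hand": -1}, {"rotation": [0, 0, -6], "translation": [-8, -2, -1], "hand": -1}, {"rotation": [0, 0, -9], "translation": [-12, -3.1, -1.2], "hand": -1}, {"rotation": [0, 0, -12], "translation": [-16, -4.1, -1.2], "hand": -1}, {"rotation": [0, 0, -15], "translation": [-20, -5.1, -1.2], "hand": -1}, {"rotation": [0, 0, -18], "translation": [-24, -6.1, -1.2], "hand": -1}, {"rotation": [0, 0, -21], "translation": [-28, -7.2, -1.2], "hand": -1}, {"rotation": [0, 0, -23.5], "translation": [-32, -8.2, -1.2], "hand": -1}, {"rotation": [0, 0, -23.5], "translation": [-36, -9.2, -1.2], "hand": -1}, {"rotation": [0, 0, -23.5], "translation": [-39.7, -10.2, -1.2], "hand": -1}]'

```text
time: 0.93
ee_pos: [0.5079, 0.2817, 0.3155]
orientation: [[-0.995, -0.103, -0.001], [-0.103, 0.995, -0.0], [0.001, -0.0, -1.0]]
wrist_force: [0.7, -0.2, 0.5]
width: 0.0852
grasp_force: 0.0
```

```bash
python3 -c "
from h import *
s=snap('wrist','w1.png');print(s['camera_matrix'],s['extrinsics']);np.savez('w1.npz',**s)
plan([.506,.283,.315],185.9)"
```

```text
[[357.6188   0.     313.7203]
 [  0.     357.6188 236.8245]
 [  0.       0.       1.    ]] [[-0.1031  0.9411  0.3219  0.4252]
 [ 0.9947  0.0977  0.033   0.2727]
 [-0.0004  0.3236 -0.9462  0.3848]
 [ 0.      0.      0.      1.    ]]
shift [ 0.64  0.58 -0.01] turn [-0.16  0.15 -0.25] at [0.513  0.2778 0.3149] yaw -174.3 q [ 0.37  0.44  1.34 -0.    1.36 -1.3 ]
```

View pics/w1.png

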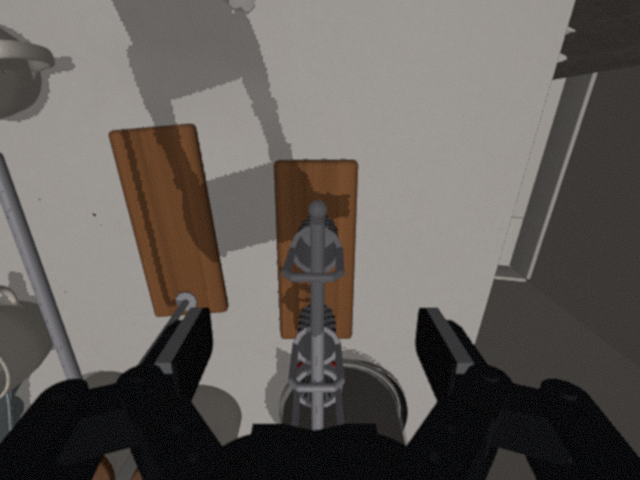

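Wrist view: rod runs down column ≈318, front strainer's bail bar at row ≈275 (columns 285–343), next bail at row ≈388, fingers left and right symmetric about column ≈315.

```bash
python3 -c "
from h import *
s=dict(np.load('w1.npz'))
for u,v,h in [(287,275,.207),(342,275,.207),(294,387,.207),(342,387,.207),(317,209,.218),(318,350,.204),(318,420,.204),(1,158,.218)]: print(u,v,onplane(s,u,v,h))
print(arm.get_state()['ee_pos'],arm.get_state()['joint_vel'])
plan([.506,.283,.315],185.9)"
```

```text
287 275 [0.5091 0.2667 0.207 ]
342 275 [0.506  0.2965 0.207 ]
294 387 [0.5838 0.277  0.207 ]
342 387 [0.5808 0.3062 0.207 ]
317 209 [0.4678 0.2787 0.218 ]
318 350 [0.5577 0.289  0.204 ]
318 420 [0.6112 0.2947 0.204 ]
1 158 [0.4588 0.132  0.218 ]
[0.513  0.2778 0.3149] [ 0.0663 -0.0364  0.0916  0.0099 -0.014   0.1267]
shift [ 0.64  0.58 -0.01] turn [-0.16  0.15 -0.25] at [0.513  0.2778 0.3149] yaw -174.3 q [ 0.37  0.44  1.34 -0.    1.36 -1.3 ]
```

carry_out --moves '[{"rotation": [0, 0, 0], "translation": [0, -0.2, 0], "hand": -1}, {"rotation": [0, 0, 0], "translation": [0, -0.2, 0], "hand": -1}, {"rotation": [0, 0, 0], "translation": [0, -0.2, 1], "hand": -1}, {"rotation": [0, 0, 0], "translation": [0, -0.2, 2.2], "hand": -1}, {"rotation": [0, 0, 0], "translation": [0, -0.2, 3.5], "hand": -1}, {"rotation": [0, 0, 0], "translation": [0, -0.2, 4.8], "hand": -1}, {"rotation": [0, 0, 0], "translation": [0, -0.2, 6], "hand": -1}, {"rotation": [0, 0, 0], "translation": [0, -0.2, 7], "hand": -1}, {"rotation": [0, 0, 0], "translation": [0, -0.2, 7], "hand": -1}, {"rotation": [0, 0, 0], "translation": [0, -0.2, 7], "hand": -1}]'

```text
time: 1.82
ee_pos: [0.5055, 0.282, 0.2455]
orientation: [[-0.995, -0.105, -0.001], [-0.105, 0.995, -0.0], [0.001, -0.0, -1.0]]
wrist_force: [0.2, 0.6, -0.6]
width: 0.0851
grasp_force: 0.0
```

carry_out --moves '[{"rotation": [0, 0, 0], "translation": [0, 0, 0], "hand": 0.2}, {"rotation": [0, 0, 0], "translation": [0, 0, 0], "hand": 1}, {"rotation": [0, 0, 0], "translation": [0, 0, 0], "hand": 1}, {"rotation": [0, 0, 0], "translation": [0, 0, 0], "hand": 1}, {"rotation": [0, 0, 0], "translation": [0, 0, 0], "hand": 1}, {"rotation": [0, 0, 0], "translation": [0, 0, 0], "hand": 1}, {"rotation": [0, 0, 0], "translation": [0, 0, -0.5], "hand": 1}, {"rotation": [0, 0, 0], "translation": [0, 0, -1.2], "hand": 1}, {"rotation": [0, 0, 0], "translation": [0, 0, -2.2], "hand": 1}, {"rotation": [0, 0, 0], "translation": [0, 0, -2.2], "hand": 1}]' --newtons 40

```text
time: 2.65
ee_pos: [0.5072, 0.2817, 0.2704]
orientation: [[-0.995, -0.103, 0.004], [-0.103, 0.995, 0.002], [-0.004, 0.001, -1.0]]
wrist_force: [1.6, 1.0, -0.0]
width: 0.0347
grasp_force: 39.6
```

```bash
python3 -c "
from h import *
s=snap('side','s2.png');cv2.imwrite('pics/s2.png',cv2.resize(cv2.imread('pics/s2.png')[200:440,160:480],(800,600)));st=arm.get_state()
print(st['ee_pos'],st['width'],st['grasp_force'],st['wrist_force'])"
```

```text
[0.507  0.2816 0.2695] 0.0346170554651074 39.55681965686381 [ 0.8197  0.0086 -0.9015]
```

View pics/s2.png

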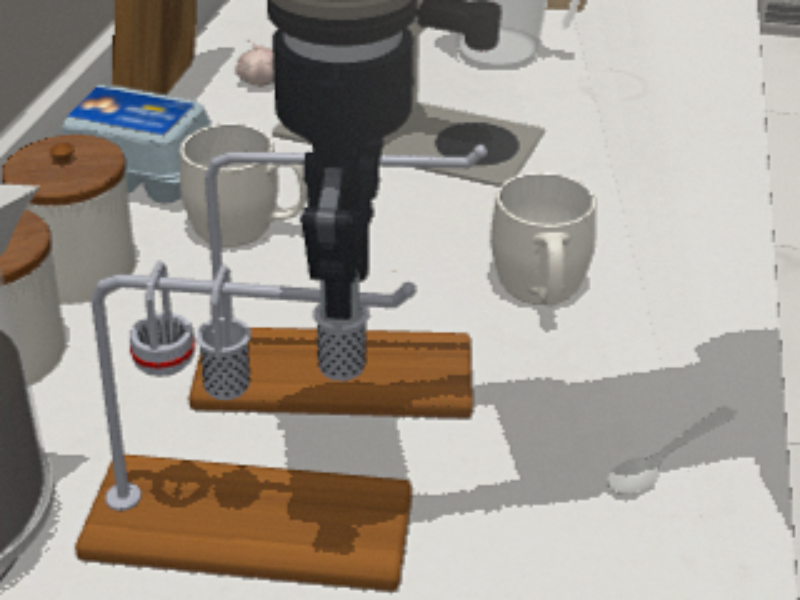

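The side crop shows the front strainer held between the fingers at crop (340,340), bail lifted off the rod; the other strainer and burr are still hanging.

carry_out --moves '[{"rotation": [0, 0, 0], "translation": [0.5, 0, 0.1], "hand": 1}, {"rotation": [0, 0, 0], "translation": [1.5, 0, 0.1], "hand": 1}, {"rotation": [0, 0, 0], "translation": [2.5, 0, 0.1], "hand": 1}, {"rotation": [0, 0, 0], "translation": [3.5, 0, 0.1], "hand": 1}, {"rotation": [0, 0, 0], "translation": [4.5, 0, 0.1], "hand": 1}, {"rotation": [0, 0, 0], "translation": [5.5, 0, 0.1], "hand": 1}, {"rotation": [0, 0, 0], "translation": [6.5, 0, 0.1], "hand": 1}, {"rotation": [0, 0, 0], "translation": [7.5, 0, 0.1], "hand": 1}, {"rotation": [0, 0, 0], "translation": [8, 0, 0.1], "hand": 1}, {"rotation": [0, 0, 0], "translation": [8, 0, 0.1], "hand": 1}]'

```text
time: 3.53
ee_pos: [0.4257, 0.2731, 0.267]
orientation: [[-0.995, -0.104, -0.0], [-0.104, 0.995, -0.0], [0.0, -0.0, -1.0]]
wrist_force: [-0.1, 0.1, -1.5]
width: 0.0343
grasp_force: 39.6
```

```bash
python3 -c "
from h import *
plan([.4073,.1031,.268],190.75)"
```

```text
shift [  3.59 -16.72  -0.1 ] turn [-0.   -0.03 -4.79] at [0.4257 0.2731 0.267 ] yaw -174.0 q [ 0.42  0.34  1.63  0.    1.17 -1.26]
```

carry_out --moves '[{"rotation": [0, 0, -0.5], "translation": [0.8, -1.5, 0], "hand": 1}, {"rotation": [0, 0, -1.2], "translation": [1.6, -4, 0], "hand": 1}, {"rotation": [0, 0, -2], "translation": [2.2, -6.5, 0], "hand": 1}, {"rotation": [0, 0, -3], "translation": [2.8, -9, 0], "hand": 1}, {"rotation": [0, 0, -4], "translation": [3.2, -11.5, 0], "hand": 1}, {"rotation": [0, 0, -4.8], "translation": [3.6, -14, 0], "hand": 1}, {"rotation": [0, 0, -4.8], "translation": [3.6, -16, 0], "hand": 1}, {"rotation": [0, 0, -4.8], "translation": [3.6, -16.7, 0], "hand": 1}, {"rotation": [0, 0, -4.8], "translation": [3.6, -16.7, 0], "hand": 1}, {"rotation": [0, 0, -4.8], "translation": [3.6, -16.7, 0], "hand": 1}]'

```text
time: 4.37
ee_pos: [0.4086, 0.1035, 0.267]
orientation: [[-0.983, -0.185, 0.0], [-0.185, 0.983, 0.001], [-0.0, 0.0, -1.0]]
wrist_force: [0.7, 0.5, -0.7]
width: 0.0343
grasp_force: 39.7
```

```bash
python3 -c "
from h import *
s=snap('wrist','w2.png')
w=cloud(s);im=s['img'];m=(np.abs(w[...,2]-.203)<.013)&(w[...,0]>.46)&(w[...,0]<.66)&(np.abs(w[...,1]-.13)<.05)
q=w[m];print(len(q),q.min(0),q.max(0));l=cv2.fitLine(q[:,:2].astype(np.float32),cv2.DIST_HUBER,0,.001,.001).ravel();print(l,np.degrees(np.arctan2(l[1],l[0])))
plan([.4073,.1031,.268],190.75)"
```

```text
52 [0.4655 0.11   0.2   ] [0.4697 0.1176 0.204 ]
[ 0.1189 -0.9929  0.4676  0.114 ] -83.173935
shift [ 0.13 -0.06 -0.11] turn [ 0.03  0.02 -0.04] at [0.4085 0.1039 0.2669] yaw -169.3 q [ 0.07  0.19  1.85  0.    1.1  -1.69]
```

View pics/w2.png

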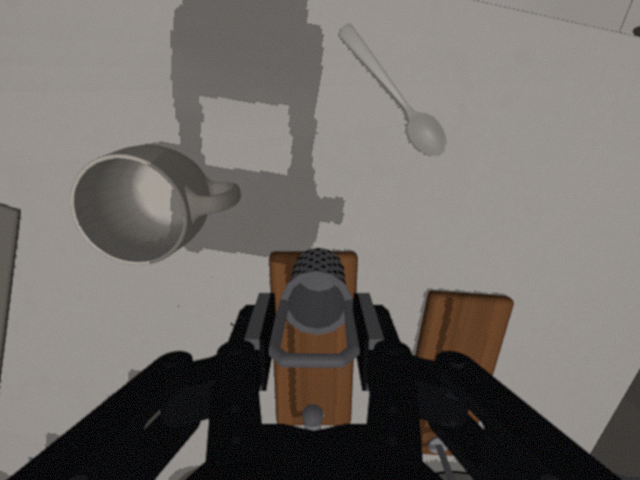

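Held strainer's bail (bar at row ≈360) sits in front of the spare rod's tip, seen at (313,412), well centred.

carry_out --moves '[{"rotation": [0, 0, 0], "translation": [-1, 0, 0], "hand": 1}, {"rotation": [0, 0, 0], "translation": [-3, 0, 0], "hand": 1}, {"rotation": [0, 0, 0], "translation": [-5.5, 0, 0], "hand": 1}, {"rotation": [0, 0, 0], "translation": [-8, 0, 0], "hand": 1}, {"rotation": [0, 0, 0], "translation": [-10.5, 0, 0], "hand": 1}, {"rotation": [0, 0, 0], "translation": [-13, 0, 0], "hand": 1}, {"rotation": [0, 0, 0], "translation": [-15.5, 0, 0], "hand": 1}, {"rotation": [0, 0, 0], "translation": [-18, 0, 0], "hand": 1}, {"rotation": [0, 0, 0], "translation": [-20, 0, 0], "hand": 1}, {"rotation": [0, 0, 0], "translation": [-20, 0, 0], "hand": 1}]'

```text
time: 5.25
ee_pos: [0.6079, 0.1423, 0.2657]
orientation: [[-0.982, -0.187, 0.002], [-0.187, 0.982, 0.001], [-0.002, 0.0, -1.0]]
wrist_force: [-1.6, -1.4, 0.3]
width: 0.0347
grasp_force: 39.6
```

carry_out --moves '[{"rotation": [0, 0, 0], "translation": [0, 0, 0.6], "hand": 1}, {"rotation": [0, 0, 0], "translation": [0, 0, 1.2], "hand": 1}, {"rotation": [0, 0, 0], "translation": [0, 0, 1.8], "hand": 1}, {"rotation": [0, 0, 0], "translation": [0, 0, 2.1], "hand": 1}, {"rotation": [0, 0, 0], "translation": [0, 0, 2.1], "hand": 0.3}, {"rotation": [0, 0, 0], "translation": [0, 0, 2.1], "hand": -1}, {"rotation": [0, 0, 0], "translation": [0, 0, 2.1], "hand": -1}, {"rotation": [0, 0, 0], "translation": [0, 0, 2.1], "hand": -1}, {"rotation": [0, 0, 0], "translation": [0, 0, 2.1], "hand": -1}, {"rotation": [0, 0, 0], "translation": [0, 0, 2.1], "hand": -1}]'

```text
time: 6.08
ee_pos: [0.6047, 0.1404, 0.2458]
orientation: [[-0.983, -0.186, -0.0], [-0.186, 0.983, 0.0], [0.0, 0.0, -1.0]]
wrist_force: [-0.1, -0.4, 0.4]
width: 0.0851
grasp_force: 0.0
```

carry_out --moves '[{"rotation": [0, 0, 0], "translation": [0, 0, -1], "hand": -1}, {"rotation": [0, 0, 0], "translation": [0, 0, -2.5], "hand": -1}, {"rotation": [0, 0, 0], "translation": [0, 0, -4.5], "hand": -1}, {"rotation": [0, 0, 0], "translation": [0, 0, -6.5], "hand": -1}, {"rotation": [0, 0, 0], "translation": [0, 0, -7.5], "hand": -1}, {"rotation": [0, 0, 0], "translation": [0, 0, -7.5], "hand": -1}, {"rotation": [0, 0, 0], "translation": [0, 0, -7.5], "hand": -1}, {"rotation": [0, 0, 0], "translation": [0, 0, -7.5], "hand": -1}, {"rotation": [0, 0, 0], "translation": [0, 0, -7.5], "hand": -1}, {"rotation": [0, 0, 0], "translation": [0, 0, -7.5], "hand": -1}]'

```text
time: 6.92
ee_pos: [0.6045, 0.1405, 0.3197]
orientation: [[-0.983, -0.186, -0.002], [-0.186, 0.983, -0.0], [0.002, 0.0, -1.0]]
wrist_force: [0.5, 0.6, -0.1]
width: 0.0856
grasp_force: 0.0
```

```bash
python3 -c "
from h import *
s=snap('side','s3.png');cv2.imwrite('pics/s3.png',cv2.resize(cv2.imread('pics/s3.png')[200:440,160:480],(640,480)))
plan([.582,.2912,.32],186.1)"
```

```text
shift [-0.59 15.23 -0.01] turn [ 0.01 -0.1   4.62] at [0.6046 0.1405 0.3199] yaw -169.3 q [ 0.1   0.51  1.21  0.    1.42 -1.65]
```

View pics/s3.png

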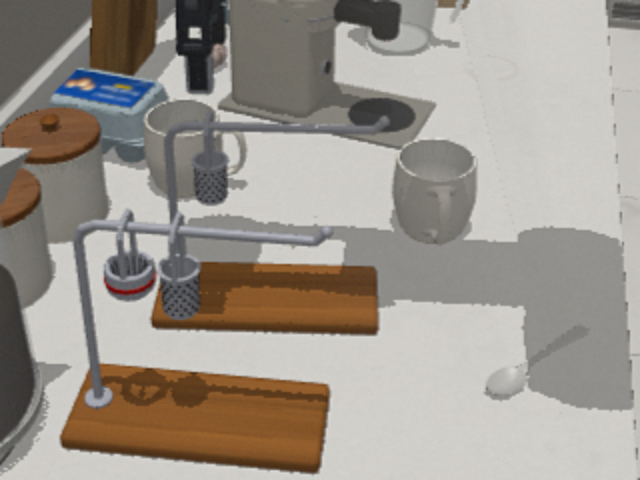

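The first strainer hangs on the spare rod at crop (210,175); the second and the burr remain on the full hook.

carry_out --moves '[{"rotation": [0, 0, 0.6], "translation": [0, 2, 0], "hand": -1}, {"rotation": [0, 0, 1.6], "translation": [-0.1, 5, 0], "hand": -1}, {"rotation": [0, 0, 2.6], "translation": [-0.3, 8, 0], "hand": -1}, {"rotation": [0, 0, 3.6], "translation": [-0.5, 11, 0], "hand": -1}, {"rotation": [0, 0, 4.6], "translation": [-0.6, 14, 0], "hand": -1}, {"rotation": [0, 0, 4.6], "translation": [-0.6, 15.2, 0], "hand": -1}, {"rotation": [0, 0, 4.6], "translation": [-0.6, 15.2, 0], "hand": -1}, {"rotation": [0, 0, 4.6], "translation": [-0.6, 15.2, 0], "hand": -1}, {"rotation": [0, 0, 4.6], "translation": [-0.6, 15.2, 0.5], "hand": -1}, {"rotation": [0, 0, 4.6], "translation": [-0.6, 15.2, 1], "hand": -1}]'

```text
time: 7.8
ee_pos: [0.5829, 0.2894, 0.3107]
orientation: [[-0.994, -0.105, 0.001], [-0.105, 0.994, -0.0], [-0.001, -0.0, -1.0]]
wrist_force: [-0.0, -0.4, -0.3]
width: 0.0854
grasp_force: 0.0
```

carry_out --moves '[{"rotation": [0, 0, 0], "translation": [0, 0, 1.5], "hand": -1}, {"rotation": [0, 0, 0], "translation": [0, 0, 3], "hand": -1}, {"rotation": [0, 0, 0], "translation": [0, 0, 4.5], "hand": -1}, {"rotation": [0, 0, 0], "translation": [0, 0, 6], "hand": -1}, {"rotation": [0, 0, 0], "translation": [0, 0, 6.4], "hand": -1}, {"rotation": [0, 0, 0], "translation": [0, 0, 6.4], "hand": -1}, {"rotation": [0, 0, 0], "translation": [0, 0, 6.4], "hand": 0.2}, {"rotation": [0, 0, 0], "translation": [0, 0, 6.4], "hand": 1}, {"rotation": [0, 0, 0], "translation": [0, 0, 6.4], "hand": 1}, {"rotation": [0, 0, 0], "translation": [0, 0, 6.4], "hand": 1}]'

```text
time: 8.63
ee_pos: [0.5826, 0.291, 0.2478]
orientation: [[-0.994, -0.107, 0.002], [-0.107, 0.994, 0.001], [-0.002, 0.0, -1.0]]
wrist_force: [-0.6, 0.2, 0.3]
width: 0.0385
grasp_force: 0.0
```

Finish closing, lift 22 mm, then slide out (bail 118 mm from tip).

carry_out --moves '[{"rotation": [0, 0, 0], "translation": [0, 0, 0], "hand": 1}, {"rotation": [0, 0, 0], "translation": [0, 0, 0], "hand": 1}, {"rotation": [0, 0, 0], "translation": [0, 0, 0], "hand": 1}, {"rotation": [0, 0, 0], "translation": [0, 0, -0.5], "hand": 1}, {"rotation": [0, 0, 0], "translation": [0, 0, -1.2], "hand": 1}, {"rotation": [0, 0, 0], "translation": [0, 0, -1.8], "hand": 1}, {"rotation": [0, 0, 0], "translation": [0, 0, -2.2], "hand": 1}, {"rotation": [0, 0, 0], "translation": [0, 0, -2.2], "hand": 1}, {"rotation": [0, 0, 0], "translation": [0, 0, -2.2], "hand": 1}, {"rotation": [0, 0, 0], "translation": [0, 0, -2.2], "hand": 1}]'

```text
time: 9.47
ee_pos: [0.5822, 0.291, 0.2687]
orientation: [[-0.994, -0.107, -0.0], [-0.107, 0.994, -0.0], [0.0, -0.0, -1.0]]
wrist_force: [-0.6, 0.3, -1.0]
width: 0.0346
grasp_force: 39.8
```

carry_out --moves '[{"rotation": [0, 0, 0], "translation": [1, 0, 0], "hand": 1}, {"rotation": [0, 0, 0], "translation": [2.5, 0, 0], "hand": 1}, {"rotation": [0, 0, 0], "translation": [4.5, 0, 0], "hand": 1}, {"rotation": [0, 0, 0], "translation": [6.5, 0, 0], "hand": 1}, {"rotation": [0, 0, 0], "translation": [8.5, 0, 0], "hand": 1}, {"rotation": [0, 0, 0], "translation": [10.5, 0, 0], "hand": 1}, {"rotation": [0, 0, 0], "translation": [12.5, 0, 0], "hand": 1}, {"rotation": [0, 0, 0], "translation": [14.5, 0, 0], "hand": 1}, {"rotation": [0, 0, 0], "translation": [15.6, 0, 0], "hand": 1}, {"rotation": [0, 0, 0], "translation": [15.6, 0, 0], "hand": 1}]'

```text
time: 10.3
ee_pos: [0.4252, 0.2742, 0.2689]
orientation: [[-0.994, -0.108, -0.002], [-0.108, 0.994, -0.0], [0.002, -0.0, -1.0]]
wrist_force: [0.7, -0.1, -0.2]
width: 0.0344
grasp_force: 39.8
```

```bash
python3 -c "
from h import *
plan([.4085,.1035,.267],190.75)"
```

```text
shift [  3.49 -16.79   0.2 ] turn [-0.01 -0.09 -4.57] at [0.4252 0.2742 0.2689] yaw -173.8 q [ 0.42  0.34  1.63  0.    1.17 -1.26]
```

carry_out --moves '[{"rotation": [0, 0, -0.5], "translation": [0.8, -1.5, 0.1], "hand": 1}, {"rotation": [0, 0, -1.2], "translation": [1.6, -4, 0.2], "hand": 1}, {"rotation": [0, 0, -2], "translation": [2.2, -6.5, 0.2], "hand": 1}, {"rotation": [0, 0, -3], "translation": [2.8, -9, 0.2], "hand": 1}, {"rotation": [0, 0, -4], "translation": [3.2, -11.5, 0.2], "hand": 1}, {"rotation": [0, 0, -4.6], "translation": [3.5, -14, 0.2], "hand": 1}, {"rotation": [0, 0, -4.6], "translation": [3.5, -16, 0.2], "hand": 1}, {"rotation": [0, 0, -4.6], "translation": [3.5, -16.8, 0.2], "hand": 1}, {"rotation": [0, 0, -4.6], "translation": [3.5, -16.8, 0.2], "hand": 1}, {"rotation": [0, 0, -4.6], "translation": [3.5, -16.8, 0.2], "hand": 1}]'

```text
time: 11.13
ee_pos: [0.4109, 0.1037, 0.2669]
orientation: [[-0.983, -0.185, 0.0], [-0.185, 0.983, 0.001], [-0.0, 0.0, -1.0]]
wrist_force: [0.6, 0.2, -0.3]
width: 0.0347
grasp_force: 39.9
```

carry_out --moves '[{"rotation": [0, 0, 0], "translation": [0, 0, 0], "hand": 1}, {"rotation": [0, 0, 0], "translation": [-1, 0, 0], "hand": 1}, {"rotation": [0, 0, 0], "translation": [-3, 0, 0], "hand": 1}, {"rotation": [0, 0, 0], "translation": [-5.5, 0, 0], "hand": 1}, {"rotation": [0, 0, 0], "translation": [-8, 0, 0], "hand": 1}, {"rotation": [0, 0, 0], "translation": [-10.5, 0, 0], "hand": 1}, {"rotation": [0, 0, 0], "translation": [-13, 0, 0], "hand": 1}, {"rotation": [0, 0, 0], "translation": [-15, 0, 0], "hand": 1}, {"rotation": [0, 0, 0], "translation": [-15.8, 0, 0], "hand": 1}, {"rotation": [0, 0, 0], "translation": [-15.8, 0, 0], "hand": 1}]'

```text
time: 11.97
ee_pos: [0.567, 0.1341, 0.266]
orientation: [[-0.982, -0.187, -0.0], [-0.187, 0.982, 0.0], [0.0, 0.0, -1.0]]
wrist_force: [0.2, 0.4, -0.5]
width: 0.0345
grasp_force: 40.0
```

carry_out --moves '[{"rotation": [0, 0, 0], "translation": [0, 0, 0.6], "hand": 1}, {"rotation": [0, 0, 0], "translation": [0, 0, 1.2], "hand": 1}, {"rotation": [0, 0, 0], "translation": [0, 0, 1.7], "hand": 1}, {"rotation": [0, 0, 0], "translation": [0, 0, 1.9], "hand": 1}, {"rotation": [0, 0, 0], "translation": [0, 0, 1.9], "hand": 0.3}, {"rotation": [0, 0, 0], "translation": [0, 0, 1.9], "hand": -1}, {"rotation": [0, 0, 0], "translation": [0, 0, 1.9], "hand": -1}, {"rotation": [0, 0, 0], "translation": [0, 0, 1.9], "hand": -1}, {"rotation": [0, 0, 0], "translation": [0, 0, 1.9], "hand": -1}, {"rotation": [0, 0, 0], "translation": [0, 0, 1.9], "hand": -1}]'

```text
time: 12.8
ee_pos: [0.5657, 0.1329, 0.2479]
orientation: [[-0.983, -0.186, 0.0], [-0.186, 0.983, 0.0], [-0.0, 0.0, -1.0]]
wrist_force: [0.1, 0.2, 0.6]
width: 0.0852
grasp_force: 0.0
```

carry_out --moves '[{"rotation": [0, 0, 0], "translation": [0, 0, -1], "hand": -1}, {"rotation": [0, 0, 0], "translation": [0, 0, -2.5], "hand": -1}, {"rotation": [0, 0, 0], "translation": [0, 0, -4.5], "hand": -1}, {"rotation": [0, 0, 0], "translation": [0, 0, -6.5], "hand": -1}, {"rotation": [0, 0, 0], "translation": [0, 0, -7.5], "hand": -1}, {"rotation": [0, 0, 0], "translation": [0, 0, -7.5], "hand": -1}, {"rotation": [0, 0, 0], "translation": [0, 0, -7.5], "hand": -1}, {"rotation": [0, 0, 0], "translation": [0, 0, -7.5], "hand": -1}, {"rotation": [0, 0, 0], "translation": [0, 0, -7.5], "hand": -1}, {"rotation": [0, 0, 0], "translation": [0, 0, -7.5], "hand": -1}]'

```text
time: 13.63
ee_pos: [0.5653, 0.1329, 0.3217]
orientation: [[-0.983, -0.186, -0.002], [-0.186, 0.983, -0.0], [0.002, 0.0, -1.0]]
wrist_force: [-0.2, -0.0, 0.3]
width: 0.0857
grasp_force: 0.0
```

```bash
python3 -c "
from h import *
s=snap('side')
w=cloud(s)
def bails(tip,a):
    u=np.array([np.cos(np.radians(a)),np.sin(np.radians(a))])
    q=w.reshape(-1,3);q=q[np.isfinite(q[:,0])];q=q[(q[:,2]>.185)&(q[:,2]<.23)]
    t=(q[:,:2]-tip)@u;d=(q[:,:2]-tip)@[-u[1],u[0]]
    k=(t>.0)&(t<.18)&(d>.008)&(d<.025)
    print(np.histogram(t[k],np.arange(0,.18,.005))[0], q[k][:,2].max() if k.any() else None)
bails(np.array([.4475,.111]),10.75);bails(np.array([.4635,.279]),6.1)
plan([.62,.2955,.33],186.1)"
```

```text
[ 0  0  0  0  0  0  0  0  0  0  0  0  0  0  0  0  0  0  0  0  0  0  0 41
  0  0  0  0  0  0  0 21 17  0  0] 0.2094808807408315
[ 0  0  0  0  0  0  0  0  0  0  0  0  0  0  0  0  0  0  0  0  0  0  0  0
  0  0  0  0  0  0  0 51  3  0  0] 0.20914259910773636
shift [-8.39 14.96 -0.82] turn [ 0.01 -0.1   4.62] at [0.5654 0.1329 0.3219] yaw -169.3 q [ 0.1   0.43  1.33  0.    1.38 -1.66]
```

```bash
python3 -c "
from h import *
for n in ['top','side']:
    w=cloud(dict(np.load(n+'0.npz'))).reshape(-1,3)
    q=w[(w[:,2]>.24)&(w[:,0]>.55)&(w[:,0]<.88)&(w[:,1]>.15)&(w[:,1]<.45)];print(n,len(q),np.percentile(q,[0,2,98,100],axis=0))
"
```

```text
top 2441 [[0.694  0.273  0.24  ]
 [0.7078 0.2777 0.2444]
 [0.8464 0.3994 0.2874]
 [0.8625 0.4114 0.2939]]
side 5629 [[0.6973 0.2791 0.24  ]
 [0.7078 0.2894 0.2411]
 [0.8496 0.4067 0.2888]
 [0.866  0.4149 0.2916]]
```

carry_out --moves '[{"rotation": [0, 0, 0.6], "translation": [-1, 1, -0.5], "hand": -1}, {"rotation": [0, 0, 1.6], "translation": [-2, 3, -0.8], "hand": -1}, {"rotation": [0, 0, 2.6], "translation": [-4, 6, -0.8], "hand": -1}, {"rotation": [0, 0, 3.6], "translation": [-5.5, 9, -0.8], "hand": -1}, {"rotation": [0, 0, 4.6], "translation": [-7, 12, -0.8], "hand": -1}, {"rotation": [0, 0, 4.6], "translation": [-8, 14, -0.8], "hand": -1}, {"rotation": [0, 0, 4.6], "translation": [-8.4, 15, -0.8], "hand": -1}, {"rotation": [0, 0, 4.6], "translation": [-8.4, 15, -0.8], "hand": -1}, {"rotation": [0, 0, 4.6], "translation": [-8.4, 15, -0.8], "hand": -1}, {"rotation": [0, 0, 4.6], "translation": [-8.4, 15, -0.8], "hand": -1}]'

```text
time: 14.52
ee_pos: [0.6202, 0.2951, 0.3306]
orientation: [[-0.994, -0.106, -0.001], [-0.106, 0.994, -0.001], [0.001, -0.001, -1.0]]
wrist_force: [0.0, 0.2, 0.1]
width: 0.0856
grasp_force: 0.0
```

carry_out --moves '[{"rotation": [0, 0, 0], "translation": [0, 0, 1.5], "hand": -1}, {"rotation": [0, 0, 0], "translation": [0, 0, 3], "hand": -1}, {"rotation": [0, 0, 0], "translation": [0, 0, 4.5], "hand": -1}, {"rotation": [0, 0, 0], "translation": [0, 0, 6], "hand": -1}, {"rotation": [0, 0, 0], "translation": [0, 0, 7.2], "hand": -1}, {"rotation": [0, 0, 0], "translation": [0, 0, 7.5], "hand": -1}, {"rotation": [0, 0, 0], "translation": [0, 0, 7.5], "hand": 0.2}, {"rotation": [0, 0, 0], "translation": [0, 0, 7.5], "hand": 1}, {"rotation": [0, 0, 0], "translation": [0, 0, 7.5], "hand": 1}, {"rotation": [0, 0, 0], "translation": [0, 0, 7.5], "hand": 1}]'

```text
time: 15.35
ee_pos: [0.6206, 0.2959, 0.2572]
orientation: [[-0.994, -0.106, 0.002], [-0.106, 0.994, 0.001], [-0.002, 0.0, -1.0]]
wrist_force: [-0.3, 0.1, -0.8]
width: 0.0387
grasp_force: 0.0
```

carry_out --moves '[{"rotation": [0, 0, 0], "translation": [0, 0, 0], "hand": 1}, {"rotation": [0, 0, 0], "translation": [0, 0, 0], "hand": 1}, {"rotation": [0, 0, 0], "translation": [0, 0, 0], "hand": 1}, {"rotation": [0, 0, 0], "translation": [0, 0, -0.5], "hand": 1}, {"rotation": [0, 0, 0], "translation": [0, 0, -1.2], "hand": 1}, {"rotation": [0, 0, 0], "translation": [0, 0, -1.8], "hand": 1}, {"rotation": [0, 0, 0], "translation": [0, 0, -2.2], "hand": 1}, {"rotation": [0, 0, 0], "translation": [0, 0, -2.2], "hand": 1}, {"rotation": [0, 0, 0], "translation": [0, 0, -2.2], "hand": 1}, {"rotation": [0, 0, 0], "translation": [0, 0, -2.2], "hand": 1}]' --newtons 60

```text
time: 16.18
ee_pos: [0.6201, 0.2959, 0.2775]
orientation: [[-0.994, -0.107, -0.001], [-0.107, 0.994, -0.0], [0.001, -0.0, -1.0]]
wrist_force: [-0.4, 0.3, -1.7]
width: 0.033
grasp_force: 59.6
```

carry_out --moves '[{"rotation": [0, 0, 0], "translation": [1, 0, 0], "hand": 1}, {"rotation": [0, 0, 0], "translation": [3, 0, 0], "hand": 1}, {"rotation": [0, 0, 0], "translation": [5, 0, 0], "hand": 1}, {"rotation": [0, 0, 0], "translation": [7.5, 0, 0], "hand": 1}, {"rotation": [0, 0, 0], "translation": [10, 0, 0], "hand": 1}, {"rotation": [0, 0, 0], "translation": [12.5, 0, 0], "hand": 1}, {"rotation": [0, 0, 0], "translation": [15, 0, 0], "hand": 1}, {"rotation": [0, 0, 0], "translation": [17.5, 0, 0], "hand": 1}, {"rotation": [0, 0, 0], "translation": [19.5, 0, 0], "hand": 1}, {"rotation": [0, 0, 0], "translation": [19.5, 0, 0], "hand": 1}]'

```text
time: 17.02
ee_pos: [0.4228, 0.2748, 0.2779]
orientation: [[-0.994, -0.108, -0.003], [-0.108, 0.994, -0.001], [0.003, -0.0, -1.0]]
wrist_force: [0.2, 0.6, -1.1]
width: 0.0332
grasp_force: 59.7
```

carry_out --moves '[{"rotation": [0, 0, 0], "translation": [0, 0, -1], "hand": 1}, {"rotation": [0, 0, 0], "translation": [0, 0, -3], "hand": 1}, {"rotation": [0, 0, 0], "translation": [0, 0, -5.5], "hand": 1}, {"rotation": [0, 0, 0], "translation": [0, 0, -8], "hand": 1}, {"rotation": [0, 0, 0], "translation": [0, -1, -10.5], "hand": 1}, {"rotation": [0, 0, 0], "translation": [0, -3, -12.5], "hand": 1}, {"rotation": [0, 0, 2], "translation": [0, -5.5, -13], "hand": 1}, {"rotation": [0, 0, 4], "translation": [0, -8, -13], "hand": 1}, {"rotation": [0, 0, 4], "translation": [0, -10, -13], "hand": 1}, {"rotation": [0, 0, 4], "translation": [0, -10, -13], "hand": 1}]'

```text
time: 17.85
ee_pos: [0.4377, 0.173, 0.4081]
orientation: [[-0.999, -0.034, 0.001], [-0.034, 0.999, -0.001], [-0.001, -0.001, -1.0]]
wrist_force: [0.4, 0.2, -2.5]
width: 0.0331
grasp_force: 59.9
```

```bash
python3 -c "
from h import *
plan([.54,-.24,.4],165)"
```

```text
shift [ -8.82 -41.62   0.87] turn [-0.07  0.05 16.94] at [0.4377 0.173  0.4081] yaw -178.1 q [ 0.21  0.18  1.46 -0.    1.5  -1.39]
```

carry_out --moves '[{"rotation": [0, 0, 1], "translation": [-0.5, -2, 0.2], "hand": 1}, {"rotation": [0, 0, 3], "translation": [-1.2, -5.5, 0.5], "hand": 1}, {"rotation": [0, 0, 5], "translation": [-2, -9.5, 0.8], "hand": 1}, {"rotation": [0, 0, 7], "translation": [-3, -13.5, 0.8], "hand": 1}, {"rotation": [0, 0, 9], "translation": [-4, -17.5, 0.8], "hand": 1}, {"rotation": [0, 0, 11], "translation": [-5, -21.5, 0.8], "hand": 1}, {"rotation": [0, 0, 13], "translation": [-6, -25.5, 0.8], "hand": 1}, {"rotation": [0, 0, 15], "translation": [-7, -29.5, 0.8], "hand": 1}, {"rotation": [0, 0, 17], "translation": [-7.5, -31.5, 0.8], "hand": 1}, {"rotation": [0, 0, 17], "translation": [-7.5, -32.5, 0.8], "hand": 1}]'

```text
time: 18.68
ee_pos: [0.5251, -0.1492, 0.3988]
orientation: [[-0.965, 0.261, -0.001], [0.261, 0.965, 0.0], [0.001, -0.0, -1.0]]
wrist_force: [-0.2, -0.5, -1.2]
width: 0.0332
grasp_force: 60.1
```

```bash
python3 -c "
from h import *
plan([.54,-.25,.4],165)"
```

```text
shift [-4.07 -9.34 -0.13] turn [-0.01 -0.04 -0.13] at [ 0.5251 -0.1492  0.3988] yaw 164.9 q [-0.42  0.33  1.28 -0.    1.53 -1.72]
```

carry_out --moves '[{"rotation": [0, 0, 0], "translation": [-1, -2, 0], "hand": 1}, {"rotation": [0, 0, 0], "translation": [-2, -5, 0], "hand": 1}, {"rotation": [0, 0, 0], "translation": [-3, -8, 0], "hand": 1}, {"rotation": [0, 0, 0], "translation": [-4, -9.3, 0], "hand": 1}, {"rotation": [0, 0, 0], "translation": [-4, -9.3, 0], "hand": 1}, {"rotation": [0, 0, 0], "translation": [-4, -9.3, 0], "hand": 1}, {"rotation": [0, 0, 0], "translation": [-4, -9.3, 0], "hand": 1}, {"rotation": [0, 0, 0], "translation": [-4, -9.3, 0], "hand": 1}, {"rotation": [0, 0, 0], "translation": [-4, -9.3, 0], "hand": 1}, {"rotation": [0, 0, 0], "translation": [-4, -9.3, 0], "hand": 1}]'

```text
time: 19.52
ee_pos: [0.5388, -0.2454, 0.4003]
orientation: [[-0.967, 0.255, 0.001], [0.255, 0.967, -0.0], [-0.001, 0.0, -1.0]]
wrist_force: [0.0, -0.8, -1.3]
width: 0.0332
grasp_force: 60.1
```

```bash
python3 -c "
from h import *
s=snap('wrist','w3.png');np.savez('w3.npz',**s)
plan([.54,-.25,.4],165)"
```

```text
shift [-0.22 -0.39  0.02] turn [0.   0.03 0.18] at [ 0.5388 -0.2456  0.4002] yaw 165.2 q [-0.56  0.42  1.14  0.    1.58 -1.87]
```

View pics/w3.png

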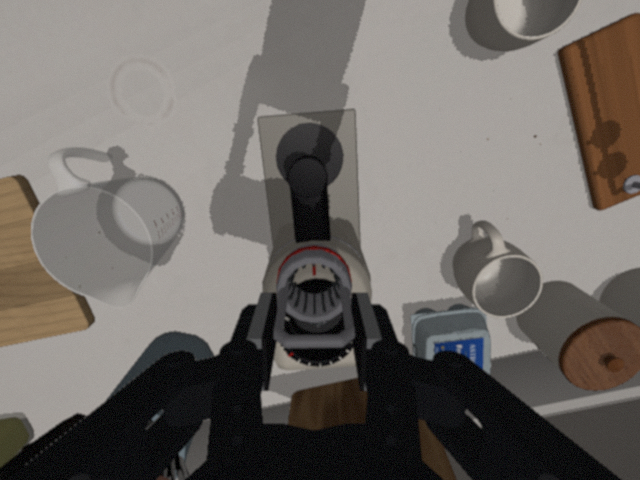

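The held burr (red gasket at (313,265)) hides part of the ring (toothed, (315,345)); chute end is at (308,178), foot disc at (310,153), foot's front edge at row ≈113. I'll move right above the ring for a clear view.

carry_out --moves '[{"rotation": [0, 0, 0], "translation": [-1, 0.1, 0], "hand": 1}, {"rotation": [0, 0, 0], "translation": [-3, 0.2, 0], "hand": 1}, {"rotation": [0, 0, 0], "translation": [-5, 0.3, 0], "hand": 1}, {"rotation": [0, 0, 0], "translation": [-7, 0.3, 0], "hand": 1}, {"rotation": [0, 0, 0], "translation": [-7.4, 0.3, 0], "hand": 1}, {"rotation": [0, 0, 0], "translation": [-7.4, 0.3, 0], "hand": 1}, {"rotation": [0, 0, 0], "translation": [-7.4, 0.3, 0], "hand": 1}, {"rotation": [0, 0, 0], "translation": [-7.4, 0.3, 0], "hand": 1}, {"rotation": [0, 0, 0], "translation": [-7.4, 0.3, 0], "hand": 1}, {"rotation": [0, 0, 0], "translation": [-7.4, 0.3, 0], "hand": 1}]'

```text
time: 20.4
ee_pos: [0.6105, -0.2624, 0.4006]
orientation: [[-0.966, 0.257, 0.001], [0.257, 0.966, -0.0], [-0.001, -0.0, -1.0]]
wrist_force: [0.7, 0.2, -2.3]
width: 0.0331
grasp_force: 60.1
```

```bash
python3 -c "
from h import *
s=snap('wrist','w4.png');np.savez('w4.npz',**s)
w=cloud(s);z=w[...,2]
m=(np.abs(z-.232)<.004)&(np.hypot(w[...,0]-.612,w[...,1]+.262)<.04)
q=w[m].astype(np.float32);print(len(q),cv2.minEnclosingCircle(q[:,:2].copy()),q.min(0),q.max(0),cv2.fitEllipse(cv2.convexHull(q[:,:2].copy())),q[:,2].mean())
plan([.612,-.262,.4],165)"
```

```text
1796 ((0.6154003143310547, -0.2631717622280121), 0.03183402121067047) [ 0.5841 -0.2949  0.228 ] [ 0.6457 -0.2317  0.2334] ((0.6150704026222229, -0.2632082402706146), (0.061910953372716904, 0.06332965195178986), 12.318730354309082) 0.2307346
shift [-0.12  0.08  0.05] turn [-0.01  0.04  0.11] at [ 0.6106 -0.2624  0.4005] yaw 165.1 q [-0.52  0.58  0.88  0.    1.68 -1.83]
```

View pics/w4.png

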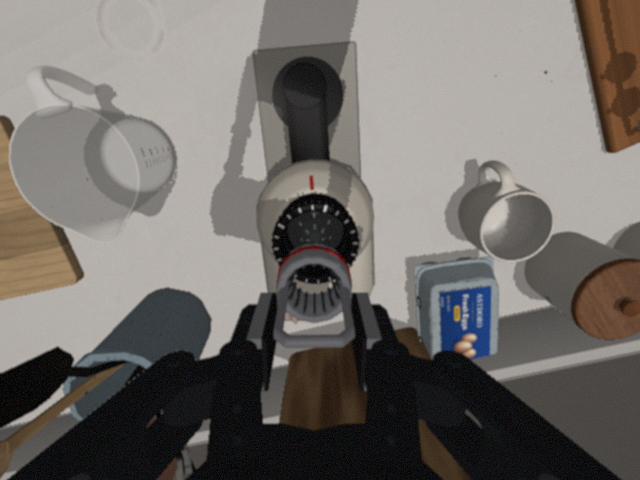

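Clear view: ring centre ≈(315,233) with white marks, red index on the head at (312,183), chute end (305,82), burr rim just below at (313,280).

```bash
python3 -c "
from h import *
s=dict(np.load('w4.npz'));w=cloud(s);z=w[...,2]
for lo,hi in [(.30,.315),(.285,.3),(.352,.366)]:
    m=(z>lo)&(z<hi)&(np.hypot(w[...,0]-.6106,w[...,1]+.2624)<.024)
    q=w[m].astype(np.float32)
    if len(q)>5: print(lo,len(q),cv2.minEnclosingCircle(q[:,:2].copy()),q.min(0),q.max(0))
im=s['img'].astype(int);red=(im[...,0]>110)&(im[...,0]>2*im[...,1])&(z>.27);v,u=np.nonzero(red);q=w[red];print('red',len(q),q.min(0),q.max(0),q.mean(0))
K=s['camera_matrix'];E=s['extrinsics']
for p in [(.6106,-.2624,.231),(.6152,-.2632,.231),(.6106,-.2624,.309)]:
    c=E[:3,:3].T@(np.array(p)-E[:3,3]);print(K[:2,:2]@(c[:2]/c[2])+K[:2,2])
for u,v,h in [(310,92,.007),(308,85,.15),(312,175,.192)]: print(onplane(s,u,v,h),w[v,u])
"
```

```text
0.3 2384 ((0.6123923659324646, -0.2632654905319214), 0.0199721772223711) [ 0.5925 -0.2825  0.3   ] [ 0.6318 -0.2439  0.315 ]
0.285 1287 ((0.6118057370185852, -0.26317834854125977), 0.020190972834825516) [ 0.592  -0.2827  0.285 ] [ 0.6265 -0.2433  0.3   ]
0.352 1690 ((0.6090089678764343, -0.2619011402130127), 0.023386148735880852) [ 0.5943 -0.2838  0.352 ] [ 0.6261 -0.2387  0.366 ]
red 12 [ 0.5969 -0.251   0.2959] [ 0.6008 -0.2476  0.2982] [ 0.5981 -0.2498  0.297 ]
[314.1681 238.4589]
[314.7384 244.6343]
[314.3248 289.7221]
[ 0.5048 -0.2393  0.007 ] [ 0.513  -0.2399  0.1583]
[ 0.507  -0.2401  0.15  ] [ 0.5076 -0.2401  0.1583]
[ 0.573  -0.2541  0.192 ] [ 0.5738 -0.2544  0.1864]
```

carry_out --moves '[{"rotation": [0, 0, 0], "translation": [-0.3, 0.1, 0], "hand": 1}, {"rotation": [0, 0, 0], "translation": [-0.3, 0.1, 0.5], "hand": 1}, {"rotation": [0, 0, 0], "translation": [-0.3, 0.1, 1.5], "hand": 1}, {"rotation": [0, 0, 0], "translation": [-0.3, 0.1, 2.5], "hand": 1}, {"rotation": [0, 0, 0], "translation": [-0.3, 0.1, 3.5], "hand": 1}, {"rotation": [0, 0, 0], "translation": [-0.3, 0.1, 4.5], "hand": 1}, {"rotation": [0, 0, 0], "translation": [-0.3, 0.1, 4.8], "hand": 1}, {"rotation": [0, 0, 0], "translation": [-0.3, 0.1, 4.8], "hand": 1}, {"rotation": [0, 0, 0], "translation": [-0.3, 0.1, 4.8], "hand": 1}, {"rotation": [0, 0, 0], "translation": [-0.3, 0.1, 4.8], "hand": 1}]'

```text
time: 21.28
ee_pos: [0.6144, -0.2624, 0.3526]
orientation: [[-0.966, 0.257, 0.001], [0.257, 0.966, -0.001], [-0.001, -0.0, -1.0]]
wrist_force: [0.1, -0.1, -1.2]
width: 0.0332
grasp_force: 60.1
```

```bash
python3 -c "
from h import *
s=snap('wrist','w5.png');w=cloud(s);z=w[...,2];np.savez('w5.npz',**s)
p=arm.get_state()['ee_pos'];print(p)
m=(np.abs(z-.231)<.004)&(np.hypot(w[...,0]-.614,w[...,1]+.262)<.04)
q=w[m].astype(np.float32);print(len(q),cv2.minEnclosingCircle(q[:,:2].copy()),q.min(0),q.max(0))
b=p[2]-.1137
m=(z>b+.006)&(z<b+.024)&(np.hypot(w[...,0]-p[0],w[...,1]-p[1])<.024)
q=w[m].astype(np.float32);print(len(q),cv2.minEnclosingCircle(q[:,:2].copy()),q.min(0),q.max(0))
"
```

```text
[ 0.6144 -0.2624  0.3527]
2311 ((0.6153972148895264, -0.26307234168052673), 0.03209172934293747) [ 0.5838 -0.2947  0.227 ] [ 0.639  -0.2317  0.2346]
3192 ((0.6160585284233093, -0.26312491297721863), 0.020359164103865623) [ 0.5958 -0.2826  0.245 ] [ 0.6354 -0.2434  0.2629]
```

carry_out --moves '[{"rotation": [0, 0, 0], "translation": [0.1, 0, 0.5], "hand": 1}, {"rotation": [0, 0, 0], "translation": [0.1, 0, 1], "hand": 1}, {"rotation": [0, 0, 0], "translation": [0.1, 0, 1.5], "hand": 1}, {"rotation": [0, 0, 0], "translation": [0.1, 0, 2], "hand": 1}, {"rotation": [0, 0, 0], "translation": [0.1, 0, 2.5], "hand": 1}, {"rotation": [0, 0, 0], "translation": [0.1, 0, 3], "hand": 1}, {"rotation": [0, 0, 0], "translation": [0.1, 0, 3.5], "hand": 1}, {"rotation": [0, 0, 0], "translation": [0.1, 0, 4], "hand": 1}, {"rotation": [0, 0, 0], "translation": [0.1, 0, 4.2], "hand": 1}, {"rotation": [0, 0, 0], "translation": [0.1, 0, 4.2], "hand": 1}]'

```text
time: 22.17
ee_pos: [0.6133, -0.2621, 0.3109]
orientation: [[-0.966, 0.257, 0.001], [0.257, 0.966, -0.001], [-0.001, -0.0, -1.0]]
wrist_force: [-1.3, 0.4, 3.4]
width: 0.0332
grasp_force: 60.6
```

carry_out --moves '[{"rotation": [0, 0, 0], "translation": [0, 0, 0], "hand": 0.3}, {"rotation": [0, 0, 0], "translation": [0, 0, 0], "hand": -0.2}, {"rotation": [0, 0, 0], "translation": [0, 0, 0], "hand": -0.5}, {"rotation": [0, 0, 0], "translation": [0, 0, 0], "hand": -1}, {"rotation": [0, 0, 0], "translation": [0, 0, 0], "hand": -1}, {"rotation": [0, 0, 0], "translation": [0, 0, -1], "hand": -1}, {"rotation": [0, 0, 0], "translation": [0, 0, -3], "hand": -1}, {"rotation": [0, 0, 0], "translation": [0, 0, -5], "hand": -1}, {"rotation": [0, 0, 0], "translation": [0, 0, -5], "hand": -1}, {"rotation": [0, 0, 0], "translation": [0, 0, -5], "hand": -1}]'

```text
time: 23.0
ee_pos: [0.6136, -0.2622, 0.3617]
orientation: [[-0.966, 0.257, 0.003], [0.257, 0.966, -0.002], [-0.003, -0.001, -1.0]]
wrist_force: [-0.3, 0.1, 0.6]
width: 0.0852
grasp_force: 0.0
```

```bash
python3 -c "
from h import *
s=snap('wrist','w6.png');w=cloud(s);z=w[...,2];np.savez('w6.npz',**s)
p=arm.get_state()['ee_pos'];print(p,arm.get_state()['wrist_force'])
r=np.hypot(w[...,0]-.615,w[...,1]+.263)
m=(np.abs(z-.231)<.004)&(r<.04)
q=w[m].astype(np.float32);print(len(q),cv2.minEnclosingCircle(q[:,:2].copy()))
m=(z>.245)&(z<.275)&(r<.024);q=w[m];print('bail',len(q),q.min(0),q.max(0),np.percentile(q[:,2],90), q.mean(0))
m=(z>.18)&(z<.226)&(r<.022);q=w[m];print('burr top',len(q),np.percentile(q[:,2],[5,25,50,75,95]))
v,u=np.nonzero((r<.035)&(z>.22));y0,x0=v.min()-40,u.min()-40
c=cv2.imread('pics/w6.png')[y0:v.max()+20,x0:u.max()+40];cv2.imwrite('pics/c6.png',cv2.resize(c,None,fx=3,fy=3));print(c.shape)
"
```

```text
[ 0.6133 -0.2621  0.3601] [-0.1558  0.4456 -0.4032]
3151 ((0.6155214309692383, -0.2630677819252014), 0.032092176377773285)
bail 716 [ 0.6086 -0.2804  0.245 ] [ 0.6208 -0.2455  0.2628] 0.2613581207922148 [ 0.6142 -0.2628  0.2578]
burr top 2655 [0.2021 0.207  0.2121 0.2157 0.2171]
(313, 391, 3)
```

View pics/c6.png

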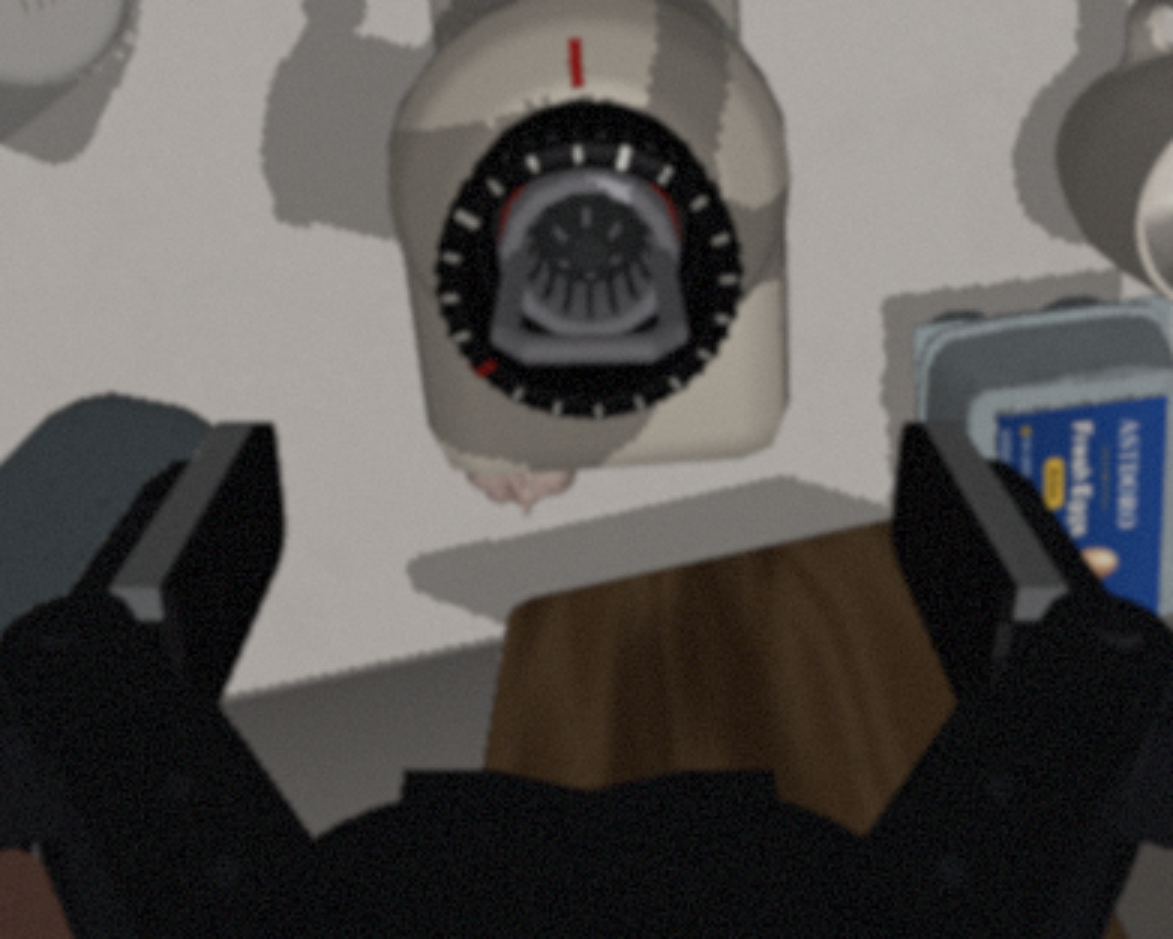

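Burr is home (bail top at 0.262 m, gasket just visible inside the ring). The ring's red zero mark is at crop (485,368), ≈130° counter-clockwise of the red index at (575,60).

```bash
cat >> h.py <<'E'
def ringang(s,c=(.615,-.263)):
    """angle (deg, ccw) from head index to ring's red mark"""
    w=cloud(s);im=s['img'].astype(int);z=w[...,2];r=np.hypot(w[...,0]-c[0],w[...,1]-c[1])
    red=(im[...,0]>90)&(im[...,0]>2*im[...,1])&(im[...,0]>2*im[...,2])
    out=[]
    for m in [red&(r<.036)&(r>.0245)&(z>.222), red&(r>.032)&(r<.07)&(z<.222)&(z>.15)]:
        q=w[m];d=q.mean(0)[:2]-c if len(q) else np.full(2,np.nan);out.append(np.degrees(np.arctan2(d[1],d[0])));print(len(q),q.mean(0) if len(q) else '',np.hypot(*d))
    print('index',out[1],'mark',out[0],'ring deg',(out[0]-out[1])%360,'clicks',((out[0]-out[1])%360)/18)
E
python3 -c "
from h import *
s=dict(np.load('w6.npz'));ringang(s)
w=cloud(s);z=w[...,2];r=np.hypot(w[...,0]-.615,w[...,1]+.263);m=(r>.036)&(r<.065);print(np.nanpercentile(z[m],[50,99,100]))
plan([.614,-.2625,.272],165)"
```

```text
1 [ 0.6283 -0.2901  0.2315] 0.03021062694189578
42 [ 0.5785 -0.2563  0.1891] 0.03706345370737979
index 169.66330409873527 mark -63.90706982720251 ring deg 126.42962607406221 clicks 7.023868115225678
[0.3504 0.3762 0.3793]
shift [-0.08 -0.02  8.81] turn [-0.    0.04  0.12] at [ 0.6133 -0.2621  0.3601] yaw 165.1 q [-0.52  0.59  0.97  0.    1.58 -1.83]
```

carry_out --moves '[{"rotation": [0, 0, 0], "translation": [-0.1, 0, 1.5], "hand": -1}, {"rotation": [0, 0, 0], "translation": [-0.1, 0, 3], "hand": -1}, {"rotation": [0, 0, 0], "translation": [-0.1, 0, 4.5], "hand": -1}, {"rotation": [0, 0, 0], "translation": [-0.1, 0, 6], "hand": -1}, {"rotation": [0, 0, 0], "translation": [-0.1, 0, 7.5], "hand": -1}, {"rotation": [0, 0, 0], "translation": [-0.1, 0, 8.5], "hand": -1}, {"rotation": [0, 0, 0], "translation": [-0.1, 0, 8.8], "hand": -1}, {"rotation": [0, 0, 0], "translation": [-0.1, 0, 8.8], "hand": -1}, {"rotation": [0, 0, 0], "translation": [-0.1, 0, 8.8], "hand": -1}, {"rotation": [0, 0, 0], "translation": [-0.1, 0, 8.8], "hand": -1}]'

```text
time: 23.88
ee_pos: [0.6145, -0.2625, 0.2729]
orientation: [[-0.966, 0.257, 0.002], [0.257, 0.966, -0.001], [-0.002, -0.0, -1.0]]
wrist_force: [0.2, 0.4, 0.2]
width: 0.0853
grasp_force: 0.0
```

carry_out --moves '[{"rotation": [0, 0, 0], "translation": [0, 0, 0], "hand": -0.6}, {"rotation": [0, 0, 0], "translation": [0, 0, 0], "hand": -0.2}, {"rotation": [0, 0, 0], "translation": [0, 0, 0], "hand": 1}, {"rotation": [0, 0, 0], "translation": [0, 0, 0], "hand": 1}, {"rotation": [0, 0, 0], "translation": [0, 0, 0], "hand": 1}, {"rotation": [0, 0, 0], "translation": [0, 0, 0], "hand": 1}, {"rotation": [0, 0, 0], "translation": [0, 0, 0], "hand": 1}, {"rotation": [0, 0, 0], "translation": [0, 0, 0], "hand": 1}, {"rotation": [0, 0, 0], "translation": [0, 0, 0], "hand": 1}, {"rotation": [0, 0, 0], "translation": [0, 0, 0], "hand": 1}]' --newtons 30

```text
time: 24.72
ee_pos: [0.6144, -0.2624, 0.273]
orientation: [[-0.966, 0.257, 0.001], [0.257, 0.966, -0.001], [-0.002, -0.0, -1.0]]
wrist_force: [-1.1, 1.1, 5.8]
width: 0.0604
grasp_force: 33.3
```

carry_out --moves '[{"rotation": [0, 0, 4], "translation": [0, 0, 0], "hand": 1}, {"rotation": [0, 0, 10], "translation": [0, 0, 0], "hand": 1}, {"rotation": [0, 0, 16], "translation": [0, 0, 0], "hand": 1}, {"rotation": [0, 0, 22], "translation": [0, 0, 0], "hand": 1}, {"rotation": [0, 0, 28], "translation": [0, 0, 0], "hand": 1}, {"rotation": [0, 0, 34], "translation": [0, 0, 0], "hand": 1}, {"rotation": [0, 0, 40], "translation": [0, 0, 0], "hand": 1}, {"rotation": [0, 0, 46], "translation": [0, 0, 0], "hand": 1}, {"rotation": [0, 0, 52], "translation": [0, 0, 0], "hand": 1}, {"rotation": [0, 0, 56], "translation": [0, 0, 0], "hand": 1}]'

```text
time: 25.55
ee_pos: [0.6148, -0.2619, 0.273]
orientation: [[-0.323, 0.946, 0.002], [0.946, 0.323, -0.0], [-0.001, 0.002, -1.0]]
wrist_force: [1.3, 1.8, 5.6]
width: 0.0606
grasp_force: 33.6
```

carry_out --moves '[{"rotation": [0, 0, 6], "translation": [0, 0, 0], "hand": 1}, {"rotation": [0, 0, 12], "translation": [0, 0, 0], "hand": 1}, {"rotation": [0, 0, 18], "translation": [0, 0, 0], "hand": 1}, {"rotation": [0, 0, 24], "translation": [0, 0, 0], "hand": 1}, {"rotation": [0, 0, 30], "translation": [0, 0, 0], "hand": 1}, {"rotation": [0, 0, 36], "translation": [0, 0, 0], "hand": 1}, {"rotation": [0, 0, 42], "translation": [0, 0, 0], "hand": 1}, {"rotation": [0, 0, 48], "translation": [0, 0, 0], "hand": 1}, {"rotation": [0, 0, 54], "translation": [0, 0, 0], "hand": 1}, {"rotation": [0, 0, 58], "translation": [0, 0, 0], "hand": 1}]'

```text
time: 26.38
ee_pos: [0.6156, -0.262, 0.273]
orientation: [[0.631, 0.776, 0.005], [0.776, -0.631, -0.001], [0.002, 0.004, -1.0]]
wrist_force: [5.3, 0.5, 3.3]
width: 0.0601
grasp_force: 33.3
```

```bash
python3 -c "
from h import *
st=arm.get_state();print(st['wrist_torque'],st['wrist_force'],st['width'])
plan([.614,-.2625,.272])"
```

```text
[ 0.243  -0.6318  0.0976] [5.3141 0.4576 3.2997] 0.0601305829202951
shift [-0.14 -0.09  0.1 ] turn [0. 0. 0.] at [ 0.6156 -0.262   0.273 ] yaw 50.9 q [-0.52  0.63  1.13  0.    1.38  0.17]
```

carry_out --moves '[{"rotation": [0, 0, 2], "translation": [0, 0, 0], "hand": 1}, {"rotation": [0, 0, 4], "translation": [0, 0, 0], "hand": 1}, {"rotation": [0, 0, 6], "translation": [0, 0, 0], "hand": 1}, {"rotation": [0, 0, 8], "translation": [0, 0, 0], "hand": 1}, {"rotation": [0, 0, 10], "translation": [0, 0, 0], "hand": 1}, {"rotation": [0, 0, 12], "translation": [0, 0, 0], "hand": 1}, {"rotation": [0, 0, 14], "translation": [0, 0, 0], "hand": 1}, {"rotation": [0, 0, 16], "translation": [0, 0, 0], "hand": 1}, {"rotation": [0, 0, 16], "translation": [0, 0, 0], "hand": 1}, {"rotation": [0, 0, 16], "translation": [0, 0, 0], "hand": 1}]'

```text
time: 27.22
ee_pos: [0.6144, -0.2631, 0.2731]
orientation: [[0.816, 0.578, 0.001], [0.578, -0.816, -0.003], [-0.001, 0.003, -1.0]]
wrist_force: [-1.5, -2.6, 5.7]
width: 0.0605
grasp_force: 59.8
```

```bash
python3 -c "
from h import *
st=arm.get_state();print(st['wrist_torque'],st['wrist_force'],st['width'])
plan([.614,-.2625,.272])"
```

```text
[-0.4389  0.2467  1.6664] [-1.4777 -2.5534  5.7399] 0.06049366433710717
shift [ 0.   -0.08  0.11] turn [0. 0. 0.] at [ 0.6144 -0.2631  0.2731] yaw 35.3 q [-0.52  0.63  1.13 -0.    1.38  0.44]
```

carry_out --moves '[{"rotation": [0, 0, -1], "translation": [0, 0, 0], "hand": 1}, {"rotation": [0, 0, -2], "translation": [0, 0, 0], "hand": 1}, {"rotation": [0, 0, -2], "translation": [0, 0, 0], "hand": -0.6}, {"rotation": [0, 0, -2], "translation": [0, 0, 0], "hand": -1}, {"rotation": [0, 0, -2], "translation": [0, 0, 0], "hand": -1}, {"rotation": [0, 0, -2], "translation": [0, 0, -1], "hand": -1}, {"rotation": [0, 0, -2], "translation": [0, 0, -3], "hand": -1}, {"rotation": [0, 0, -2], "translation": [0, 0, -5.5], "hand": -1}, {"rotation": [0, 0, -2], "translation": [0, 0, -8], "hand": -1}, {"rotation": [0, 0, -2], "translation": [0, 0, -8], "hand": -1}]'

```text
time: 28.05
ee_pos: [0.6152, -0.2627, 0.3587]
orientation: [[0.797, 0.603, 0.009], [0.604, -0.797, -0.005], [0.004, 0.009, -1.0]]
wrist_force: [0.1, -0.6, 1.6]
width: 0.0853
grasp_force: 0.0
```

```bash
python3 -c "
from h import *
s=snap('wrist','w7.png');ringang(s);w=cloud(s);z=w[...,2];r=np.hypot(w[...,0]-.615,w[...,1]+.263)
q=w[(z>.245)&(z<.275)&(r<.024)];print(q.max(0),q.mean(0))
plan([.614,-.2625,.273])"
```

```text
0  nan
0  nan
index nan mark nan ring deg nan clicks nan
[ 0.6222 -0.2452  0.2625] [ 0.6169 -0.2607  0.2579]
shift [-0.1  -0.11  8.3 ] turn [0. 0. 0.] at [ 0.6149 -0.2625  0.356 ] yaw 37.1 q [-0.52  0.59  0.98  0.    1.57  0.4 ]
```

View pics/w7.png

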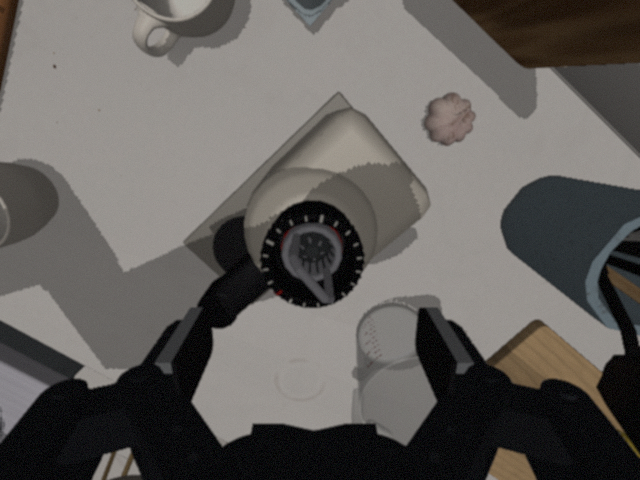

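Ring is seen at (313,250), its red mark at ≈(278,293), chute at (218,305); the mark needs a proper angle measurement.

Run:
```python
from h import *
s=snap('wrist','w8.png')
im=s['img'].astype(int);w=cloud(s)
def mark(s,c=(.615,-.263)):
    im=s['img'].astype(int);v,u=np.nonzero((im[...,0]>1.6*im[...,1])&(im[...,0]>1.6*im[...,2])&(im[...,0]>50))
    for h,lo,hi in [(.232,.024,.034),(.19,.03,.055)]:
        P=np.array([onplane(s,a,b,h) for a,b in zip(u,v)]);r=np.hypot(P[:,0]-c[0],P[:,1]-c[1]);k=(r>lo)&(r<hi)
        a=np.degrees(np.arctan2(P[k,1]-c[1],P[k,0]-c[0]))
        print(h,np.c_[u[k],v[k],a,r[k]*1000].round(0)[::max(1,k.sum()//14)].tolist())
mark(s);print('w6');mark(dict(np.load('w6.npz')))
```

```text
0.232 [[331.0, 227.0, 13.0, 26.0], [334.0, 229.0, 8.0, 26.0], [336.0, 230.0, 6.0, 26.0], [337.0, 231.0, 4.0, 26.0], [336.0, 232.0, 4.0, 25.0], [287.0, 233.0, 72.0, 25.0], [338.0, 233.0, 1.0, 25.0], [288.0, 234.0, 72.0, 24.0], [285.0, 235.0, 76.0, 25.0], [285.0, 236.0, 77.0, 24.0], [281.0, 292.0, 169.0, 25.0], [279.0, 293.0, 169.0, 27.0], [282.0, 293.0, 171.0, 25.0], [280.0, 294.0, 171.0, 27.0], [277.0, 295.0, 169.0, 29.0], [280.0, 295.0, 172.0, 27.0], [279.0, 296.0, 172.0, 28.0]]
0.19 [[280.0, 292.0, -174.0, 45.0], [281.0, 292.0, -173.0, 45.0], [282.0, 292.0, -172.0, 45.0], [278.0, 293.0, -175.0, 47.0], [279.0, 293.0, -174.0, 47.0], [280.0, 293.0, -174.0, 46.0], [281.0, 293.0, -173.0, 46.0], [282.0, 293.0, -172.0, 45.0], [278.0, 294.0, -175.0, 48.0], [279.0, 294.0, -174.0, 47.0], [280.0, 294.0, -173.0, 47.0], [281.0, 294.0, -172.0, 47.0], [282.0, 294.0, -171.0, 46.0], [277.0, 295.0, -175.0, 49.0], [278.0, 295.0, -174.0, 48.0], [279.0, 295.0, -173.0, 48.0], [280.0, 295.0, -173.0, 48.0], [281.0, 295.0, -172.0, 47.0], [278.0, 296.0, -174.0, 49.0], [279.0, 296.0, -173.0, 49.0]]
w6
0.232 
[... 381 characters left out ...]
282.0, 289.0, -62.0, 27.0], [277.0, 290.0, -65.0, 30.0], [279.0, 290.0, -64.0, 29.0], [281.0, 290.0, -62.0, 28.0], [277.0, 291.0, -64.0, 30.0], [279.0, 291.0, -63.0, 29.0], [278.0, 292.0, -62.0, 30.0]]
0.19 [[308.0, 180.0, 170.0, 42.0], [310.0, 181.0, 169.0, 41.0], [311.0, 182.0, 168.0, 41.0], [308.0, 184.0, 171.0, 40.0], [309.0, 185.0, 170.0, 39.0], [310.0, 186.0, 169.0, 38.0], [311.0, 187.0, 168.0, 37.0], [308.0, 189.0, 171.0, 36.0], [309.0, 190.0, 170.0, 35.0], [310.0, 191.0, 169.0, 35.0], [309.0, 193.0, 171.0, 33.0], [311.0, 194.0, 168.0, 33.0], [281.0, 287.0, -47.0, 45.0], [278.0, 289.0, -49.0, 48.0], [276.0, 290.0, -50.0, 50.0], [281.0, 290.0, -46.0, 48.0], [280.0, 291.0, -46.0, 49.0]]
```

Ring's mark is at 170°, exactly the index's azimuth (169.7°): ring at touch, held there. Now grip and back off 72°.

carry_out --moves '[{"rotation": [0, 0, 0], "translation": [0, 0, 1.5], "hand": -1}, {"rotation": [0, 0, 0], "translation": [0, 0, 3], "hand": -1}, {"rotation": [0, 0, 0], "translation": [0, 0, 4.5], "hand": -1}, {"rotation": [0, 0, 0], "translation": [0, 0, 6], "hand": -1}, {"rotation": [0, 0, 0], "translation": [0, 0, 7.3], "hand": -1}, {"rotation": [0, 0, 0], "translation": [0, 0, 8], "hand": -1}, {"rotation": [0, 0, 0], "translation": [0, 0, 8], "hand": -1}, {"rotation": [0, 0, 0], "translation": [0, 0, 8], "hand": -0.4}, {"rotation": [0, 0, 0], "translation": [0, 0, 8], "hand": 1}, {"rotation": [0, 0, 0], "translation": [0, 0, 8], "hand": 1}]'

```text
time: 28.98
ee_pos: [0.6147, -0.2629, 0.2732]
orientation: [[0.797, 0.603, 0.003], [0.603, -0.797, -0.002], [0.001, 0.003, -1.0]]
wrist_force: [0.9, -1.9, 1.9]
width: 0.0612
grasp_force: 34.8
```

carry_out --moves '[{"rotation": [0, 0, 0], "translation": [0, 0, 0], "hand": 1}, {"rotation": [0, 0, 0], "translation": [0, 0, 0], "hand": 1}, {"rotation": [0, 0, 0], "translation": [0, 0, 0], "hand": 1}, {"rotation": [0, 0, 0], "translation": [0, 0, 0], "hand": 1}, {"rotation": [0, 0, -5], "translation": [0, 0, 0], "hand": 1}, {"rotation": [0, 0, -10], "translation": [0, 0, 0], "hand": 1}, {"rotation": [0, 0, -15], "translation": [0, 0, 0], "hand": 1}, {"rotation": [0, 0, -20], "translation": [0, 0, 0], "hand": 1}, {"rotation": [0, 0, -25], "translation": [0, 0, 0], "hand": 1}, {"rotation": [0, 0, -30], "translation": [0, 0, 0], "hand": 1}]'

```text
time: 29.82
ee_pos: [0.6149, -0.2631, 0.2732]
orientation: [[0.385, 0.923, 0.003], [0.923, -0.385, -0.002], [-0.001, 0.004, -1.0]]
wrist_force: [3.5, -5.2, 5.5]
width: 0.061
grasp_force: 35.1
```

carry_out --moves '[{"rotation": [0, 0, -5], "translation": [0, 0, 0], "hand": 1}, {"rotation": [0, 0, -10], "translation": [0, 0, 0], "hand": 1}, {"rotation": [0, 0, -15], "translation": [0, 0, 0], "hand": 1}, {"rotation": [0, 0, -20], "translation": [0, 0, 0], "hand": 1}, {"rotation": [0, 0, -25], "translation": [0, 0, 0], "hand": 1}, {"rotation": [0, 0, -30], "translation": [0, 0, 0], "hand": 1}, {"rotation": [0, 0, -35], "translation": [0, 0, 0], "hand": 1}, {"rotation": [0, 0, -40], "translation": [0, 0, 0], "hand": 1}, {"rotation": [0, 0, -42], "translation": [0, 0, 0], "hand": 1}, {"rotation": [0, 0, -42], "translation": [0, 0, 0], "hand": 1}]'

```text
time: 30.65
ee_pos: [0.6152, -0.263, 0.2732]
orientation: [[-0.329, 0.944, 0.004], [0.944, 0.329, -0.002], [-0.004, 0.003, -1.0]]
wrist_force: [4.3, -4.5, 4.7]
width: 0.0611
grasp_force: 35.2
```

carry_out --moves '[{"rotation": [0, 0, 0], "translation": [0, 0, 0], "hand": 1}, {"rotation": [0, 0, 0], "translation": [0, 0, 0], "hand": -0.5}, {"rotation": [0, 0, 0], "translation": [0, 0, 0], "hand": -1}, {"rotation": [0, 0, 0], "translation": [0, 0, 0], "hand": -1}, {"rotation": [0, 0, 0], "translation": [0, 0, 0], "hand": -1}, {"rotation": [0, 0, 0], "translation": [0, 0, -1], "hand": -1}, {"rotation": [0, 0, 0], "translation": [0, 0, -3], "hand": -1}, {"rotation": [0, 0, 0], "translation": [0, 0, -5.5], "hand": -1}, {"rotation": [0, 0, 0], "translation": [0, 0, -8], "hand": -1}, {"rotation": [0, 0, 0], "translation": [0, 0, -8], "hand": -1}]'

```text
time: 31.48
ee_pos: [0.6151, -0.2626, 0.3587]
orientation: [[-0.328, 0.945, 0.009], [0.945, 0.328, -0.005], [-0.007, 0.007, -1.0]]
wrist_force: [1.0, 0.0, 0.7]
width: 0.0854
grasp_force: 0.0
```

```bash
cat >> h.py <<'E'
def mark(s,c=(.615,-.263)):
    im=s['img'].astype(int);v,u=np.nonzero((im[...,0]>1.6*im[...,1])&(im[...,0]>1.6*im[...,2])&(im[...,0]>50))
    P=np.array([onplane(s,a,b,.232) for a,b in zip(u,v)]);r=np.hypot(P[:,0]-c[0],P[:,1]-c[1]);k=(r>.0265)&(r<.033)
    a=np.degrees(np.arctan2(P[k,1]-c[1],P[k,0]-c[0]));print('mark deg',np.sort(a).round(0),'ring clicks',((np.median(a)-169.8)%360)/18)
E
python3 -c "
from h import *
s=snap('wrist','w9.png');mark(s);w=cloud(s);z=w[...,2];r=np.hypot(w[...,0]-.615,w[...,1]+.263)
q=w[(z>.245)&(z<.275)&(r<.024)];print(q.max(0),q.mean(0))
s=snap('top','t9.png');np.savez('t9.npz',**s);w=cloud(s);z=w[...,2]
m=(z>.02)&(z<.094)&(w[...,0]>.3)&(w[...,0]<.5)&(w[...,1]>-.15)&(w[...,1]<.11)
q=w[m];print('mug',q.min(0),q.max(0));rim=q[q[:,2]>.08].astype(np.float32);print(cv2.minEnclosingCircle(rim[:,:2].copy()))
plan([.614,-.2625,.273])"
```

```text
mark deg [-120. -119. -119. -119. -118. -118. -118. -117. -117. -117. -116. -116.
 -116. -115. -115. -115. -114. -114.] ring clicks 4.065631057134971
[ 0.6214 -0.2451  0.2622] [ 0.6153 -0.2601  0.258 ]
mug [ 0.4359 -0.0166  0.0201] [0.4989 0.0977 0.0903]
((0.43843770027160645, -0.0019175102934241295), 0.015005105175077915)
shift [ 0.01 -0.06  8.07] turn [0. 0. 0.] at [ 0.6144 -0.2623  0.3537] yaw 109.1 q [-0.52  0.59  0.98  0.    1.56 -0.85]
```

Ring is at click 4. Now to the mug (it may have been knocked): go look from above.

```bash
python3 -c "
from h import *
plan([.43,-.03,.40],109)"
```

```text
shift [27.98 -9.8  -4.71] turn [0.11 0.11 0.13] at [ 0.6144 -0.2623  0.3537] yaw 109.1 q [-0.52  0.59  0.98  0.    1.56 -0.85]
```

carry_out --moves '[{"rotation": [0, 0, 0], "translation": [0, 0, -2.5], "hand": -1}, {"rotation": [0, 0, 0], "translation": [2, -0.5, -4.5], "hand": -1}, {"rotation": [0, 0, 0], "translation": [6, -2, -4.7], "hand": -1}, {"rotation": [0, 0, 0], "translation": [10, -3.5, -4.7], "hand": -1}, {"rotation": [0, 0, 0], "translation": [14, -5, -4.7], "hand": -1}, {"rotation": [0, 0, 0], "translation": [18, -6.5, -4.7], "hand": -1}, {"rotation": [0, 0, 0], "translation": [22, -8, -4.7], "hand": -1}, {"rotation": [0, 0, 0], "translation": [26, -9.3, -4.7], "hand": -1}, {"rotation": [0, 0, 0], "translation": [28, -9.8, -4.7], "hand": -1}, {"rotation": [0, 0, 0], "translation": [28, -9.8, -4.7], "hand": -1}]'

```text
time: 32.42
ee_pos: [0.4267, -0.0264, 0.3988]
orientation: [[-0.331, 0.944, -0.002], [0.944, 0.331, 0.002], [0.002, -0.001, -1.0]]
wrist_force: [0.9, 0.0, 0.3]
width: 0.0852
grasp_force: 0.0
```

Run:
```python
from h import *
s=snap('wrist','w10.png');np.savez('w10.npz',**s)
w=cloud(s);z=w[...,2];ok=(w[...,0]>.3)&(w[...,0]<.56)&(w[...,1]>-.16)&(w[...,1]<.11)
q=w[ok&(z>.02)&(z<.1)];print('mug',q.min(0),q.max(0))
rim=w[ok&(z>.083)&(z<.094)].astype(np.float32);(c,r)=cv2.minEnclosingCircle(rim[:,:2].copy());print('rim',len(rim),c,r)
h=q[(q[:,2]>.045)&(np.hypot(q[:,0]-c[0],q[:,1]-c[1])>.052)];print('handle',len(h),h.min(0),h.max(0),h.mean(0))
d=h.mean(0)[:2]-c;print('dir',np.degrees(np.arctan2(d[1],d[0])),np.hypot(*d))
print(arm.get_state()['ee_pos'])
```

```text
mug [ 0.3634 -0.0382  0.02  ] [0.4471 0.0753 0.0888]
rim 753 (0.40606406331062317, 0.003499234328046441) 0.04204966127872467
handle 257 [0.3899 0.0534 0.0535] [0.4056 0.0753 0.0827] [0.3972 0.0641 0.0761]
dir 98.34100388087548 0.061291315500369446
[ 0.4283 -0.0281  0.3988]
```

View pics/w10.png

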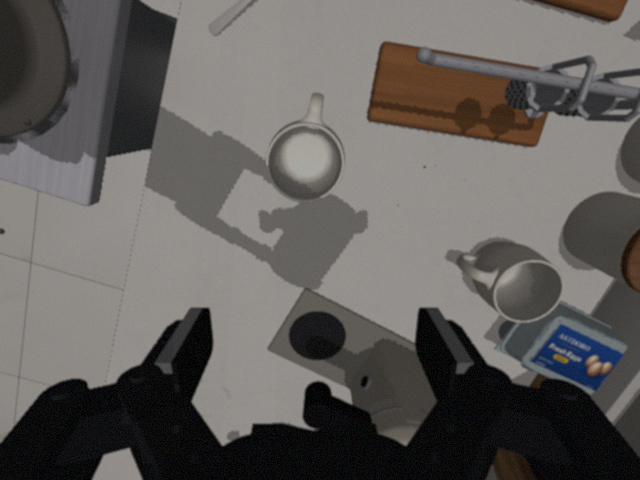

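Mug (knocked ~3 cm) is now at (307,158) with its handle at (316,105); rim centre computed at (0.406, 0.0035), handle toward 98°, consistent with radius 44 mm and height 88 mm.

```bash
python3 -c "
from h import *
plan([.3965,.068,.25],98.3)"
```

```text
shift [10.11  0.18 14.89] turn [-0.03 -0.03 10.99] at [ 0.4283 -0.0281  0.3988] yaw 109.3 q [-0.24  0.1   1.58  0.    1.46 -0.58]
```

carry_out --moves '[{"rotation": [0, 0, 3], "translation": [2, 0, 0], "hand": -1}, {"rotation": [0, 0, 6], "translation": [5, 0.1, 0], "hand": -1}, {"rotation": [0, 0, 9], "translation": [8, 0.2, 1], "hand": -1}, {"rotation": [0, 0, 11], "translation": [10.1, 0.2, 3], "hand": -1}, {"rotation": [0, 0, 11], "translation": [10.1, 0.2, 6], "hand": -1}, {"rotation": [0, 0, 11], "translation": [10.1, 0.2, 9], "hand": -1}, {"rotation": [0, 0, 11], "translation": [10.1, 0.2, 12], "hand": -1}, {"rotation": [0, 0, 11], "translation": [10.1, 0.2, 14], "hand": -1}, {"rotation": [0, 0, 11], "translation": [10.1, 0.2, 14.9], "hand": -1}, {"rotation": [0, 0, 11], "translation": [10.1, 0.2, 14.9], "hand": -1}]'

```text
time: 33.3
ee_pos: [0.398, 0.0656, 0.2471]
orientation: [[-0.141, 0.99, -0.006], [0.99, 0.141, 0.0], [0.001, -0.006, -1.0]]
wrist_force: [0.1, -0.2, 0.4]
width: 0.0855
grasp_force: 0.0
```

Run:
```python
from h import *
s=snap('wrist','w11.png')
w=cloud(s);z=w[...,2];ok=(w[...,0]>.3)&(w[...,0]<.46)&(w[...,1]>-.08)&(w[...,1]<.1)
rim=w[ok&(z>.082)&(z<.094)].astype(np.float32);print('rim',len(rim),cv2.minEnclosingCircle(rim[:,:2].copy()))
h=w[ok&(z>.045)&(z<.09)&(w[...,1]>.058)];print('handle',len(h),h.min(0) if len(h) else '',h.max(0) if len(h) else '')
plan([.3965,.068,.114],98.3)
```

```text
rim 1795 ((0.40428897738456726, 0.009495330974459648), 0.04778032749891281)
handle 650 [0.3896 0.058  0.0451] [0.4051 0.076  0.0819]
shift [ 0.25 -0.14 13.46] turn [-0.21 -0.03 -0.22] at [0.3987 0.0657 0.2486] yaw 98.1 q [-0.03  0.18  1.91 -0.    1.05 -0.17]
```

carry_out --moves '[{"rotation": [0, 0, 0], "translation": [0.2, -0.1, 1], "hand": -1}, {"rotation": [0, 0, 0], "translation": [0.2, -0.1, 3], "hand": -1}, {"rotation": [0, 0, 0], "translation": [0.2, -0.1, 5], "hand": -1}, {"rotation": [0, 0, 0], "translation": [0.2, -0.1, 7], "hand": -1}, {"rotation": [0, 0, 0], "translation": [0.2, -0.1, 9], "hand": -1}, {"rotation": [0, 0, 0], "translation": [0.2, -0.1, 11], "hand": -1}, {"rotation": [0, 0, 0], "translation": [0.2, -0.1, 12.5], "hand": -1}, {"rotation": [0, 0, 0], "translation": [0.2, -0.1, 13.5], "hand": -1}, {"rotation": [0, 0, 0], "translation": [0.2, -0.1, 13.5], "hand": -1}, {"rotation": [0, 0, 0], "translation": [0.2, -0.1, 13.5], "hand": -1}]'

```text
time: 34.18
ee_pos: [0.3982, 0.0678, 0.1152]
orientation: [[-0.141, 0.99, 0.0], [0.99, 0.141, 0.0], [0.0, 0.0, -1.0]]
wrist_force: [-0.5, -0.5, 0.1]
width: 0.0854
grasp_force: 0.0
```

carry_out --moves '[{"rotation": [0, 0, 0], "translation": [0, 0, 0], "hand": -0.5}, {"rotation": [0, 0, 0], "translation": [0, 0, 0], "hand": 0}, {"rotation": [0, 0, 0], "translation": [0, 0, 0], "hand": 0.4}, {"rotation": [0, 0, 0], "translation": [0, 0, 0], "hand": 0.6}, {"rotation": [0, 0, 0], "translation": [0, 0, 0], "hand": 1}, {"rotation": [0, 0, 0], "translation": [0, 0, 0], "hand": 1}, {"rotation": [0, 0, 0], "translation": [0, 0, 0], "hand": 1}, {"rotation": [0, 0, 0], "translation": [0, 0, 0], "hand": 1}, {"rotation": [0, 0, 0], "translation": [0, 0, 0], "hand": 1}, {"rotation": [0, 0, 0], "translation": [0, 0, 0], "hand": 1}]' --newtons 80

```text
time: 35.02
ee_pos: [0.3975, 0.0682, 0.1151]
orientation: [[-0.141, 0.99, 0.0], [0.99, 0.141, 0.0], [0.0, 0.0, -1.0]]
wrist_force: [-1.4, 0.8, 6.1]
width: 0.012
grasp_force: 74.3
```

carry_out --moves '[{"rotation": [0, 0, 0], "translation": [0, 0, -0.3], "hand": 1}, {"rotation": [0, 0, 0], "translation": [0, 0, -0.6], "hand": 1}, {"rotation": [0, 0, 0], "translation": [0, 0, -1], "hand": 1}, {"rotation": [0, 0, 0], "translation": [0, 0, -1.4], "hand": 1}, {"rotation": [0, 0, 0], "translation": [0, 0, -1.7], "hand": 1}, {"rotation": [0, 0, 0], "translation": [0, 0, -1.7], "hand": 1}, {"rotation": [0, 0, 0], "translation": [0, 0, -1.7], "hand": 1}, {"rotation": [0, 0, 0], "translation": [0, 0, -1.7], "hand": 1}, {"rotation": [0, 0, 0], "translation": [0, 0, -1.7], "hand": 1}, {"rotation": [0, 0, 0], "translation": [0, 0, -1.7], "hand": 1}]'

```text
time: 35.85
ee_pos: [0.3974, 0.0681, 0.1317]
orientation: [[-0.141, 0.99, -0.0], [0.99, 0.141, 0.0], [0.0, -0.0, -1.0]]
wrist_force: [0.3, 0.3, -3.2]
width: 0.0119
grasp_force: 74.0
```

Run:
```python
from h import *
s=snap('wrist','w12.png')
st=arm.get_state();print(st['width'],st['wrist_force'])
w=cloud(s);z=w[...,2];ok=(w[...,0]>.3)&(w[...,0]<.46)&(w[...,1]>-.08)&(w[...,1]<.055)
rim=w[ok&(z>.085)&(z<.125)].astype(np.float32);print('rim',len(rim),cv2.minEnclosingCircle(rim[:,:2].copy()),np.percentile(rim[:,2],[50,90,99]))
for lo,hi in [(-.05,-.02),(-.02,0),(0,.02),(.02,.05)]:
    k=rim[(rim[:,1]>lo)&(rim[:,1]<hi)];print(lo,len(k),np.percentile(k[:,2],95) if len(k) else '')
plan([st['ee_pos'][0]+.1,st['ee_pos'][1]-.24,st['ee_pos'][2]],98.3)
```

```text
0.012242220469519347 [-0.0667  0.066  -3.538 ]
rim 2451 ((0.40051770210266113, 0.03852963447570801), 0.04718223959207535) [0.0977 0.1208 0.1245]
-0.05 0 
-0.02 0 
0 45 0.090017445
0.02 1122 0.10078497
shift [-25.17   6.51  -0.  ] turn [-0.01 -0.01 -0.18] at [0.3974 0.0681 0.1318] yaw 98.1 q [-0.02  0.38  2.06  0.    0.7  -0.16]
```

Run:
```python
from h import *
s=snap('side','s13.png')
w=cloud(s);z=w[...,2]
m=(w[...,0]>.34)&(w[...,0]<.48)&(w[...,1]>-.07)&(w[...,1]<.05)&(z>.009)&(z<.112)
q=w[m];print(len(q))
for lo in np.arange(-.05,.05,.02):
    k=q[(q[:,1]>lo)&(q[:,1]<lo+.02)];print(round(lo,3),len(k),(k[:,2].min(),np.percentile(k[:,2],97)) if len(k) else '')
c=cv2.imread('pics/s13.png')[180:420,260:580];cv2.imwrite('pics/s13c.png',cv2.resize(c,(640,480)))
```

```text
546
-0.05 23 (np.float64(0.04982851308151548), np.float64(0.0669403646036552))
-0.03 51 (np.float64(0.062073350238850855), np.float64(0.09208276165247009))
-0.01 13 (np.float64(0.045442083703723934), np.float64(0.10409837616841279))
0.01 145 (np.float64(0.015180697705673096), np.float64(0.10352482171288296))
0.03 314 (np.float64(0.01769407089075281), np.float64(0.1038079169042564))
```

View pics/s13c.png

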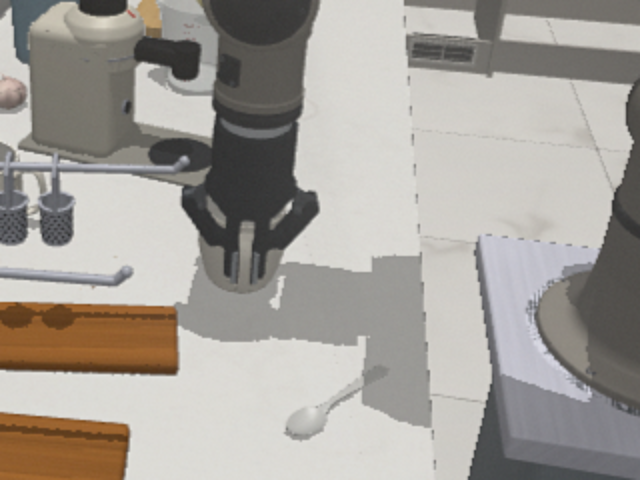

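Mug hangs upright from the handle (crop (242,260)), rim near 0.104 m; carry it towards the chute.

carry_out --moves '[{"rotation": [0, 0, 0], "translation": [-0.8, 0.2, 0], "hand": 1}, {"rotation": [0, 0, 0], "translation": [-2.3, 0.6, 0], "hand": 1}, {"rotation": [0, 0, 0], "translation": [-4.5, 1.2, 0], "hand": 1}, {"rotation": [0, 0, 0], "translation": [-7, 1.8, 0], "hand": 1}, {"rotation": [0, 0, 0], "translation": [-9.5, 2.5, 0], "hand": 1}, {"rotation": [0, 0, 0], "translation": [-12, 3.1, 0], "hand": 1}, {"rotation": [0, 0, 0], "translation": [-14, 3.6, 0], "hand": 1}, {"rotation": [0, 0, 0], "translation": [-15, 3.9, 0], "hand": 1}, {"rotation": [0, 0, 0], "translation": [-15, 3.9, 0], "hand": 1}, {"rotation": [0, 0, 0], "translation": [-15, 3.9, 0], "hand": 1}]'

```text
time: 36.78
ee_pos: [0.4568, -0.075, 0.1316]
orientation: [[-0.14, 0.99, -0.001], [0.99, 0.14, 0.001], [0.001, -0.001, -1.0]]
wrist_force: [0.1, 0.9, -3.0]
width: 0.0121
grasp_force: 74.1
```

Run:
```python
from h import *
s=snap('top','t14.png');np.savez('t14.npz',**s)
w=cloud(s);z=w[...,2];im=s['img'].astype(int)
m=(w[...,0]>.38)&(w[...,0]<.56)&(w[...,1]>-.24)&(w[...,1]<-.06)&(z>.09)&(z<.112)
q=w[m].astype(np.float32);print('rim',len(q),cv2.minEnclosingCircle(q[:,:2].copy()) if len(q) else '',q.min(0),q.max(0))
st=arm.get_state();print(st['width'],st['wrist_force'],st['ee_pos'])
m=(im.max(-1)<70)&(w[...,0]>.45)&(w[...,0]<.56)&(w[...,1]>-.28)&(w[...,1]<-.2)&(z>.1)&(z<.2);q=w[m].astype(np.float32);print('spout',len(q),q.min(0),q.max(0),cv2.minAreaRect(q[:,:2].copy()))
c=cv2.imread('pics/t14.png')[180:330,260:460];cv2.imwrite('pics/t14c.png',cv2.resize(c,(800,600),interpolation=cv2.INTER_CUBIC))
```

```text
rim 91 ((0.4610874354839325, -0.14187344908714294), 0.041942015290260315) [ 0.4196 -0.1813  0.0903] [ 0.4997 -0.1156  0.1099]
0.01210258879186073 [-1.5336  0.6883 -3.012 ] [ 0.4565 -0.0743  0.1316]
spout 388 [ 0.4859 -0.2706  0.1246] [ 0.5599 -0.2256  0.1678] ((0.5246303677558899, -0.24718892574310303), (0.034563712775707245, 0.07688988000154495), 78.77537536621094)
```

View pics/t14c.png

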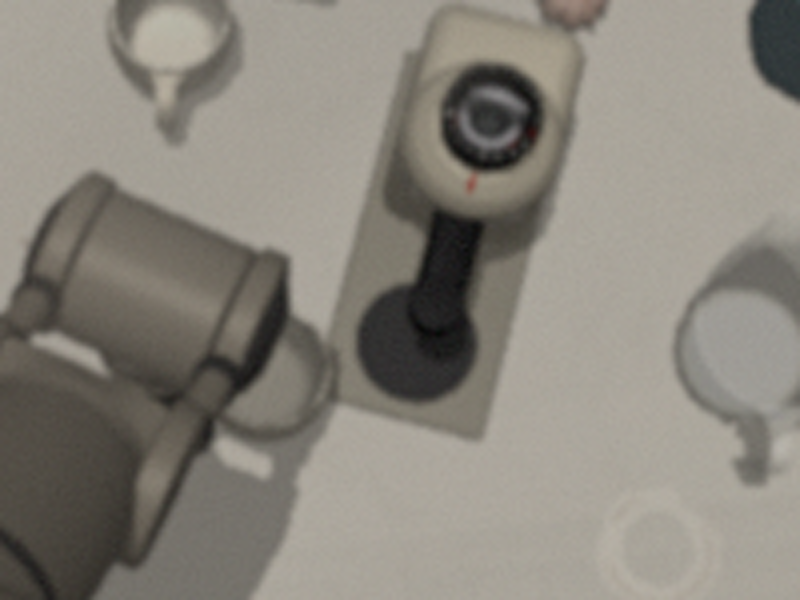

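Run:
```python
from h import *
s=dict(np.load('t14.npz'));w=cloud(s).reshape(-1,3)
t=np.array([.4565,-.0743]);d=np.array([.1185,-.093]);d/=np.hypot(*d);n=np.array([-d[1],d[0]])
for e,nm in [(d,'to ring'),((np.array([0.,-1])),'-y'),(np.array([1.,0]),'+x')]:
  for lo in [.14,.18,.22,.26,.30,.36]:
    q=w[(w[:,2]>lo)&(w[:,2]<lo+.06)&(np.hypot(w[:,0]-t[0],w[:,1]-t[1])<.16)&(w[:,1]>-.21)]
    if len(q): print(nm,lo,len(q),(((q[:,:2]-t)@e).max()).round(3))
p=arm.get_state()['ee_pos'];plan([.506+.0094-.0,-.2365+.0648,p[2]],98.3)
```

```text
to ring 0.14 1 -0.026
to ring 0.18 11 -0.019
to ring 0.22 54 -0.018
to ring 0.26 54 -0.021
to ring 0.3 24 0.021
to ring 0.36 2410 0.058
-y 0.14 1 0.008
-y 0.18 11 0.016
-y 0.22 54 0.018
-y 0.26 54 0.014
-y 0.3 24 0.067
-y 0.36 2410 0.073
+x 0.14 1 -0.039
+x 0.18 11 -0.036
+x 0.22 54 -0.024
+x 0.26 54 -0.024
+x 0.3 24 -0.026
+x 0.36 2410 0.057
shift [-10.47   4.46  -0.02] turn [-0.08 -0.06 -0.19] at [ 0.4565 -0.0743  0.1316] yaw 98.1 q [-0.33  0.46  1.91  0.    0.78 -0.47]
```

The arm's bulk stays above z 0.36 and clear of the grinder. Target TCP is (0.4966, −0.1717): shift ≈(−10.2, +2.6) cm.

carry_out --moves '[{"rotation": [0, 0, 0], "translation": [-0.8, 0.2, 0], "hand": 1}, {"rotation": [0, 0, 0], "translation": [-2, 0.5, 0], "hand": 1}, {"rotation": [0, 0, 0], "translation": [-3.5, 0.9, 0], "hand": 1}, {"rotation": [0, 0, 0], "translation": [-5, 1.3, 0], "hand": 1}, {"rotation": [0, 0, 0], "translation": [-6.5, 1.7, 0], "hand": 1}, {"rotation": [0, 0, 0], "translation": [-8, 2, 0], "hand": 1}, {"rotation": [0, 0, 0], "translation": [-9.4, 2.4, 0], "hand": 1}, {"rotation": [0, 0, 0], "translation": [-10.2, 2.6, 0], "hand": 1}, {"rotation": [0, 0, 0], "translation": [-10.2, 2.6, 0], "hand": 1}, {"rotation": [0, 0, 0], "translation": [-10.2, 2.6, 0], "hand": 1}]'

```text
time: 37.67
ee_pos: [0.4972, -0.1726, 0.1316]
orientation: [[-0.14, 0.99, -0.001], [0.99, 0.14, 0.001], [0.001, -0.001, -1.0]]
wrist_force: [-0.9, 1.4, -3.5]
width: 0.0123
grasp_force: 74.1
```

carry_out --moves '[{"rotation": [0, 0, 0], "translation": [0, 0, 0.2], "hand": 1}, {"rotation": [0, 0, 0], "translation": [0, 0, 0.4], "hand": 1}, {"rotation": [0, 0, 0], "translation": [0, 0, 0.6], "hand": 1}, {"rotation": [0, 0, 0], "translation": [0, 0, 0.8], "hand": 1}, {"rotation": [0, 0, 0], "translation": [0, 0, 0.9], "hand": 1}, {"rotation": [0, 0, 0], "translation": [0, 0, 0.9], "hand": 1}, {"rotation": [0, 0, 0], "translation": [0, 0, 0.9], "hand": 1}, {"rotation": [0, 0, 0], "translation": [0, 0, 0.9], "hand": 1}, {"rotation": [0, 0, 0], "translation": [0, 0, 0.9], "hand": 1}, {"rotation": [0, 0, 0], "translation": [0, 0, 0.9], "hand": 1}]'

```text
time: 38.5
ee_pos: [0.4974, -0.1722, 0.1229]
orientation: [[-0.141, 0.99, 0.0], [0.99, 0.141, 0.0], [-0.0, 0.0, -1.0]]
wrist_force: [-0.1, 0.1, -3.1]
width: 0.0118
grasp_force: 74.1
```

carry_out --moves '[{"rotation": [0, 0, 0], "translation": [0, 0, 0.1], "hand": 1}, {"rotation": [0, 0, 0], "translation": [0, 0, 0.15], "hand": 1}, {"rotation": [0, 0, 0], "translation": [0, 0, 0.15], "hand": 1}, {"rotation": [0, 0, 0], "translation": [0, 0, 0.15], "hand": 0.7}, {"rotation": [0, 0, 0], "translation": [0, 0, 0.15], "hand": 0.5}, {"rotation": [0, 0, 0], "translation": [0, 0, 0.15], "hand": 0.2}, {"rotation": [0, 0, 0], "translation": [0, 0, 0.15], "hand": 0.2}, {"rotation": [0, 0, 0], "translation": [0, 0, 0.15], "hand": 0.2}, {"rotation": [0, 0, 0], "translation": [0, 0, 0.15], "hand": 0.2}, {"rotation": [0, 0, 0], "translation": [0, 0, 0.15], "hand": 0.2}]'

```text
time: 39.33
ee_pos: [0.4974, -0.1723, 0.1213]
orientation: [[-0.141, 0.99, -0.0], [0.99, 0.141, 0.0], [0.0, -0.0, -1.0]]
wrist_force: [0.1, 0.3, 0.6]
width: 0.0344
grasp_force: 0.0
```

carry_out --moves '[{"rotation": [0, 0, 0], "translation": [0, 0, -0.5], "hand": 0.2}, {"rotation": [0, 0, 0], "translation": [0, 0, -2], "hand": 0.2}, {"rotation": [0, 0, 0], "translation": [0, 0, -4], "hand": 0.2}, {"rotation": [0, 0, 0], "translation": [0, 0, -7], "hand": 0.2}, {"rotation": [0, 0, 0], "translation": [0, 0, -10], "hand": 0.2}, {"rotation": [0, 0, 0], "translation": [0, 0, -13], "hand": 0.2}, {"rotation": [0, 0, 0], "translation": [0, 0, -16], "hand": 0.2}, {"rotation": [0, 0, 0], "translation": [3, 0, -19], "hand": 0.2}, {"rotation": [0, 0, 0], "translation": [7, 0, -22], "hand": 0.2}, {"rotation": [0, 0, 0], "translation": [10, 0, -23], "hand": 0.2}]'

```text
time: 40.17
ee_pos: [0.4834, -0.0731, 0.3546]
orientation: [[-0.139, 0.99, 0.004], [0.99, 0.139, -0.001], [-0.002, 0.004, -1.0]]
wrist_force: [2.6, 0.2, 1.5]
width: 0.0344
grasp_force: 0.0
```

Run:
```python
from h import *
s=snap('wrist','w15.png');w=cloud(s);z=w[...,2]
ok=(np.hypot(w[...,0]-.506,w[...,1]+.2365)<.06)
rim=w[ok&(z>.089)&(z<.1)].astype(np.float32);print('rim',len(rim),cv2.minEnclosingCircle(rim[:,:2].copy()) if len(rim) else '',np.percentile(rim[:,2],[5,50,95]))
t=snap('side','s15.png');w=cloud(t);z=w[...,2]
ok=(np.hypot(w[...,0]-.506,w[...,1]+.2365)<.06)
rim=w[ok&(z>.089)&(z<.1)].astype(np.float32);print('rim side',len(rim),cv2.minEnclosingCircle(rim[:,:2].copy()) if len(rim) else '',np.percentile(rim[:,2],[5,50,95]))
c=cv2.imread('pics/s15.png')[140:380,150:470];d=cv2.imread('pics/w15.png')
cv2.imwrite('pics/c15.png',np.hstack([cv2.resize(c,(480,360)),cv2.resize(d,(320,240))[:, :] if False else cv2.copyMakeBorder(cv2.resize(d,(320,240)),0,120,0,0,cv2.BORDER_CONSTANT)]))
print(arm.get_state()['ee_pos'],arm.get_state()['width'])
```

```text
rim 687 ((0.5067432522773743, -0.23606982827186584), 0.04214182123541832) [0.0894 0.0927 0.0943]
rim side 189 ((0.5045656561851501, -0.22890496253967285), 0.05228757858276367) [0.0892 0.0928 0.0956]
[ 0.4831 -0.0695  0.3553] 0.034152651701552884
```

View pics/c15.png

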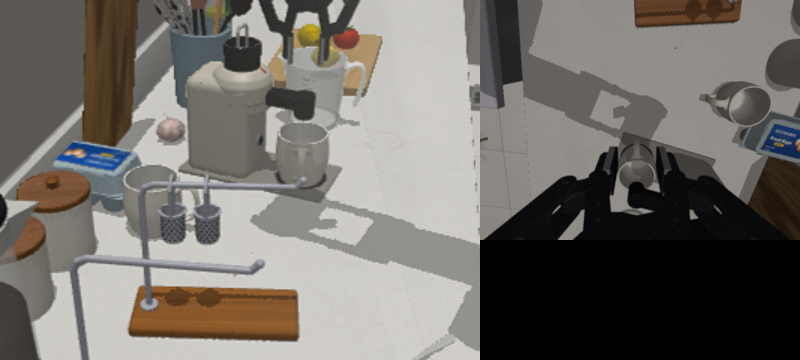

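The mug stands on the foot under the chute (crop (302,150)), its rim centre about 6 mm from the chute axis. Both strainers hang on the spare hook and the burr's bail shows above the ring.

carry_out --moves '[{"rotation": [0, 0, 0], "translation": [0, 0, 0], "hand": 0.2}, {"rotation": [0, 0, 0], "translation": [0, 0, 0], "hand": 0.2}, {"rotation": [0, 0, 0], "translation": [0, 0, 0], "hand": 0.2}, {"rotation": [0, 0, 0], "translation": [0, 0, 0], "hand": 0.2}, {"rotation": [0, 0, 0], "translation": [0, 0, 0], "hand": 0.2}, {"rotation": [0, 0, 0], "translation": [0, 0, 0], "hand": 0.2}, {"rotation": [0, 0, 0], "translation": [0, 0, 0], "hand": 0.2}, {"rotation": [0, 0, 0], "translation": [0, 0, 0], "hand": 0.2}, {"rotation": [0, 0, 0], "translation": [0, 0, 0], "hand": 0.2}, {"rotation": [0, 0, 0], "translation": [0, 0, 0], "hand": 0.2}]'

```text
time: 41.1
ee_pos: [0.4833, -0.0733, 0.3514]
orientation: [[-0.141, 0.99, 0.0], [0.99, 0.141, 0.0], [0.0, 0.0, -1.0]]
wrist_force: [0.8, 0.4, -0.3]
width: 0.034
grasp_force: 0.0
```

```bash
python3 -c "
from h import *
print(arm.finish_job())"
```

```text
the job is handed in; nothing more can be done
None
```

I handed the job in at about 41 s, and no verdict came back: the burr is home, the ring went to touch and back to click 4, both strainers hang on the spare hook, and the mug stands under the chute about 6 mm off its axis.

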